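Refit the washed drip tray under the hot-water tap

TASK

The washed drip tray goes back under the hot-water tap: slide the tray along the counter, without lifting it, into the bay between the cheeks until it stops against the back, then stand the grey riser frame in it and lay the slotted steel grid on the riser, everything level and square with the grid just below the tray's rim. Then swing the spout back so that its outlet is over the middle of the tray. Leave the cup on its saucer, the milk jug and the portafilter where they stand.

Things in the scene. Friction and masses are not known exactly. Their poses are not given: they have to be found in the camera images.
- bay (a point): Tray bay of the fixed cream tap station, open in front and above, its floor the counter. Point on the counter where the centre of the tray's underside is when home; x level into the bay, z up. Side cheeks 32 mm high, 14 thick, inner faces at y = +-73 mm from x = -36 to 56 mm, flaring out to +-84 mm at x = -77 mm. Stop: deck 34 mm high, front face at x = 56, reaching to x = 146 mm.
- column (a point): Foot of the round steel tap column on the station's deck: point on the column's axis at counter height, 106 mm from the bay point along the bay's x; axes as the bay's. The column is 56 mm in diameter and, with the spout's swivel head, 285 mm high.
- spout (a joint): Swivel spout on the column, rad: 0 = over the middle of the bay, growing clockwise seen from above (at 1.57 it points to the bay's +y). Range -0.7 to 2.2, starts aside at 1.2 to 2.0. Stiff, 0.22 N m (2 N at the outlet), stays where left. A level tube, 18 mm diameter, axis 261 mm above the counter, runs out to 106 mm from the column's axis and there turns straight down.
- spout_outlet (a point): Lower end of the spout's down-turned nozzle (18 mm diameter, from 261 mm down to 221 mm above the counter), on the nozzle's axis, 106 mm from the column's axis.
- tray_mid (a point): Drip tray: open cream plastic box 112 (its x) by 140 (y) by 42 mm high, walls and floor 4 mm, about 0.3 kg, loose on the counter in front of the bay. Point at its centre, 21 mm above its underside; z up. Its x (into the bay) starts within 0.35 rad of the bay's x. Home: this point 21 mm above the bay point, axes parallel, 3 mm clear of each cheek. Front (-x) has a grey strip.
- riser_mid (a point): Riser frame, grey plastic, 96 (x) by 124 (y) by 24 mm high, about 0.15 kg: open rectangle of 10 mm bars on four feet, one middle bar along x, 14 mm wide, from 4 mm above the underside to the top; open 45 (y) by 76 mm (x) on each side of it. Point at its centre, 12 mm up; z up. In place it stands on the tray's floor, centre 16 mm above the tray's underside. Half turns are alike.
- grid_mid (a point): Slotted steel grid, 98 (x) by 126 (y) by 12 mm high, about 0.3 kg: border 10 mm wide and middle rib along x, 20 mm wide, both 12 mm deep; thin slats level with the top. Beside the rib a finger opening right through each way: y = 10 to 44 mm, x = -21 to 21 mm. Point at its centre, 6 mm up; z up. In place it lies on the riser, centre 34 mm above the tray's underside. Half turns are alike.
- saucer: White saucer, 136 mm across, 14 mm high, carrying the cup; origin at the centre of its underside. Leave it.
- cup: Empty cream coffee cup on the saucer, 74 mm across, 60 mm high, handle to its +y out to 59 mm; origin at the centre of its underside. Leave it.
- jug: Steel milk jug, 82 mm across, 100 mm high, handle to its +y out to 71 mm; origin at the centre of its underside. Leave it.
- portafilter: Portafilter: steel head 72 mm across and 34 mm high, wooden handle along its -x out to 171 mm; origin under the middle of the head. Leave it.
Mind the look-alikes: they are no part of the job. There is more than one size of the part that bears riser_mid; the job needs the middle-sized. What is shaped like the part that bears tray_mid but yellow is not meant.

How it is judged:
By the outcome, as a careful person would: the job done as asked, in the order asked, and still so for the second after the job is handed in, with the robot touching nothing.
It also fails if it takes over 72 s, if anything falls off the work surface, if the arm or the gripper's body presses on something with over 40 N, if the wrist force passes 120 N, or if a joint passes its speed limit or range.

ROBOT

A 7-joint arm with a two-finger parallel gripper is mounted at the origin on the work surface. World frame = base frame: x ahead of the robot, y to its left, z up, the work surface at z = 0. Lengths are in m, angles in rad, forces in N, time in s.
With the tool pointing down it reaches from about 0.425 to 0.925 m from the base axis. Payload 6.8 kg.
Tool frame: the origin (TCP) lies between the finger pads; the fingertips stand r.tip_extent ahead of it and the grasp point (between the pads) lies 5 mm behind it (r.tip_extent is the distance from the TCP to the fingertips, in m); y points along the fingers, x is the direction in which the jaws open and shut, and the axes are right-handed (so a half turn about y gives the same grasp; the last joint's range is limited). The gripper opens to 85 mm and grips with 20 to 120 N. Pads are 22 mm wide; open, the fingers measure 114 mm over their backs; the gripper's body (76 mm by 85 mm) begins 54 mm behind the grasp point. The pads swing forward as they close: fully open they stand 13 mm farther back than shut.
Start: joints at [1.104, 0.477, 0.022, 1.555, -0.011, 1.109, -0.083], TCP at [0.237, -0.632, 0.245] pointing down, gripper open.
Joint ranges: [-2.96, 2.96], [-0.34, 2.1], [-1.41, 1.46], [0.24, 2.44], [-1.37, 4.51], [0.17, 1.92], [-2.96, 2.96]. Speed limits (rad/s): [2.39, 2.39, 3.14, 3.14, 3.14, 3.14, 3.14].

INTERFACE

Orientations are given as a rotation vector (axis times angle).
In Python, from bench import r gives the robot as it stands.
- The arm moves only by the tool send_rows, never from a script. Its argument "plan" is a list of rows, each a list of 5 numbers: the shift along the tool's x, y, z in cm, then the turn about the tool's y in degrees, then the opening, from 0 (shut) to 1 (fully open). In form: [[dx, dy, dz, spin, grip], ...]. A call has 1 to 12 rows; each row shifts and turns the commanded pose from where the row before left it, along the tool's axes as they then stand; what a row does not reach is not made up. A row lasts 1/8 s, in which the tool goes at most 62.5 mm and 10.7 degrees, less where a joint would pass 70% of its speed; a pose out of reach is approached as far as the arm can. A call is refused whole if a number of a shift passes 6.25 or a number of a turn 10.7, either way. A call with a gripper value outside its range is refused whole. The fingers move at their own pace and stop on an object; "force" is the grip in N (left out, the last holds). Time passes only in rows, so rows that do not move let the fingers close. It gives the time, the measured TCP pose, the force and the opening at its end, in the units of the state.
- r.get_obs(): the state, without advancing time (a new reading comes with each control period).
- r.grab_frame(name): name is "side" or "top"; returns a dict with "image" (400x640x3 uint8, red, green, blue), "camera_matrix" (3x3 intrinsics, pixels), "cam_to_world" (4x4, takes a point from camera to world coordinates). Camera axes: x right, y down, z forward; pixel columns grow to the right and rows downward; lengths in m; the calibration is good to about 2 mm. A picture is of the moment at which its call begins. There is no depth.
- r.hand_in(): hands the job in, once; it reports no verdict.
Trained networks look in the newest picture that a camera, given by its name, has taken for a name from the list of things; names that differ only in an ending like _2 or _b are one class to them, and where a whole thing is asked for, a point or a joint stands for the part that bears it (a point fixed in the world has none). Each returns a list of dicts, best first, with "p" (0 to 1); they miss things now and then, are a little off and sometimes report something else, mostly with a low value. They report only what shows in the picture. A call takes as long as a camera call. They do not tell look-alikes from the thing itself.
- r.recognise(camera, target): "rect" ([left, top, right, bottom] in pixels, round what is visible of it).
The state is a dict: "clock": time; "joints": joint angles; "qvel": joint speeds; "tau": joint torques, N m; "tcp_pos": TCP position; "orientation": TCP orientation; "contact_force": force on the tool from outside, world axes, zero at the start; "moment": the same for the moment, N m; "grip_width": finger opening in m.
Only numpy, scipy, OpenCV 4.12 (cv2) and the standard library are available. Lean on these libraries where they do the work, as an engineer would, in place of code of your own. Each camera call takes 0.05 s, during which the arm holds its last target.

## Working session

There is one attempt and no reset: what is moved stays moved. The work goes in short steps, Python scripts to look and compute and a tool call to move; the robot and the scene stay as the last step left them, time stands still between calls to the robot, and variables do not carry over. Pictures are saved under pics/ and viewed, and the job is handed in when it is done.

Besides the shell and the picture viewer there is one more tool, called after "Call:" by a JSON object that holds its "op" and its "data", one argument or row to a line. send_rows: Moves the arm, as the interface text tells. Its arguments: {"type":"object","properties":{"plan":{"type":"array","items":{"type":"array","items":{"type":"number"}}},"force":{"type":"number"}},"required":["plan"]}

```bash
ls; mkdir -p pics; python3 - <<'E'
from bench import r
import cv2,numpy as np
np.set_printoptions(precision=4,suppress=True)
o=r.get_obs(); print(o); print(r.tip_extent)
for c in("side","top"):
    f=r.grab_frame(c); cv2.imwrite(f"pics/{c}0.png",f["image"][:,:,::-1]); print(c,f["camera_matrix"],f["cam_to_world"])
    for t in ["bay","column","spout","spout_outlet","tray_mid","riser_mid","grid_mid","saucer","cup","jug","portafilter"]:
        try: print(t,[(np.round(d["rect"]).astype(int).tolist(),round(d["p"],2)) for d in r.recognise(c,t)][:5])
        except Exception as e: print(t,e)
print(r.get_obs()["clock"])
E
```

```text
pics
{'clock': 0.0, 'joints': array([ 1.1039,  0.4778,  0.0223,  1.5565, -0.0115,  1.1093, -0.0831]), 'qvel': array([ 0.0019,  0.0008, -0.0004, -0.0003,  0.0006,  0.0024, -0.0011]), 'tau': array([ -0.0005, -59.6446,   1.6079, -28.1189,   0.0126,   0.0093,
        -0.    ]), 'tcp_pos': array([ 0.2368, -0.6315,  0.2443]), 'orientation': array([-1.3569,  0.9421, -0.9395]), 'contact_force': array([0.3803, 0.4796, 0.8394]), 'moment': array([ 0.0473,  0.0267, -0.0026]), 'grip_width': 0.08524034284514938}
0.014
side [[413.1948   0.     318.2778]
 [  0.     413.1948 195.4974]
 [  0.       0.       1.    ]] [[-0.7006 -0.5231  0.4854  0.0623]
 [-0.7136  0.5103 -0.48    0.4603]
 [ 0.0034 -0.6826 -0.7308  0.9095]
 [ 0.      0.      0.      1.    ]]
bay [([152, 250, 288, 370], 0.57)]
column [([156, 250, 283, 370], 0.93)]
spout [([154, 254, 222, 315], 0.95)]
spout_outlet [([151, 250, 221, 315], 0.75)]
tray_mid [([248, 213, 319, 277], 0.68), ([172, 205, 222, 256], 0.65)]
riser_mid [([340, 193, 390, 238], 0.95), ([371, 223, 456, 300], 0.89), ([303, 285, 346, 333], 0.74)]
grid_mid [([404, 168, 442, 2
[... 366 characters left out ...]
18  0.0024 -0.0142]
 [-0.0025 -0.0796 -0.9968  1.181 ]
 [ 0.      0.      0.      1.    ]]
bay [([124, 160, 254, 252], 0.69)]
column [([128, 162, 252, 254], 0.78)]
spout []
spout_outlet [([128, 187, 162, 255], 0.73)]
tray_mid [([206, 82, 273, 150], 0.95), ([271, 160, 314, 219], 0.78)]
riser_mid [([248, 249, 293, 286], 0.93), ([356, 200, 407, 238], 0.85), ([332, 266, 402, 321], 0.61), ([135, 261, 214, 296], 0.5)]
grid_mid [([437, 217, 493, 268], 0.62), ([128, 161, 251, 252], 0.27)]
saucer [([345, 118, 398, 173], 0.84)]
cup [([348, 130, 387, 154], 0.95), ([127, 187, 163, 252], 0.37), ([136, 260, 213, 296], 0.28)]
jug [([426, 137, 465, 181], 0.84)]
portafilter [([134, 260, 212, 295], 0.66)]
1.2
```

View pics/top0.png

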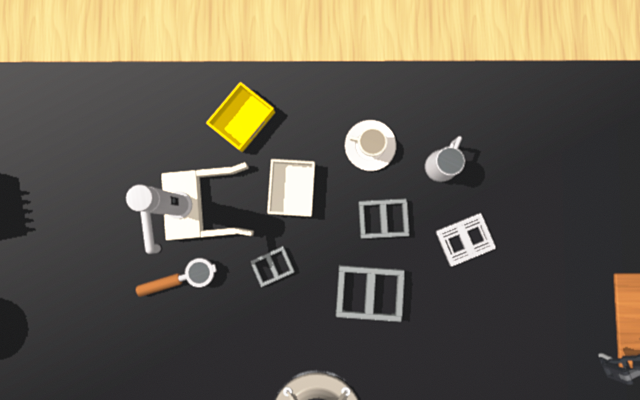

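View pics/side0.png

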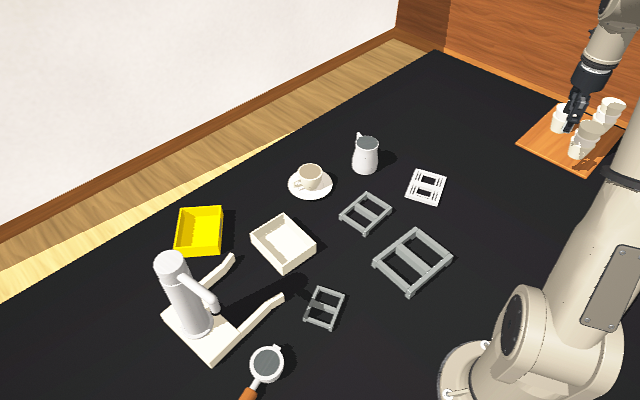

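```bash
python3 - <<'E'
import cv2
t=cv2.imread("pics/top0.png"); cv2.imwrite("pics/topc.png",cv2.resize(t[150:330,120:320],None,fx=4,fy=4,interpolation=cv2.INTER_CUBIC)[:600,:800]);
cv2.imwrite("pics/topd.png",cv2.resize(t[150:300,320:520],None,fx=4,fy=4,interpolation=cv2.INTER_CUBIC))
t=cv2.imread("pics/side0.png"); cv2.imwrite("pics/sidec.png",cv2.resize(t[150:350,200:466],None,fx=3,fy=3,interpolation=cv2.INTER_CUBIC))
E
```

```text
(no output)
```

View pics/topc.png

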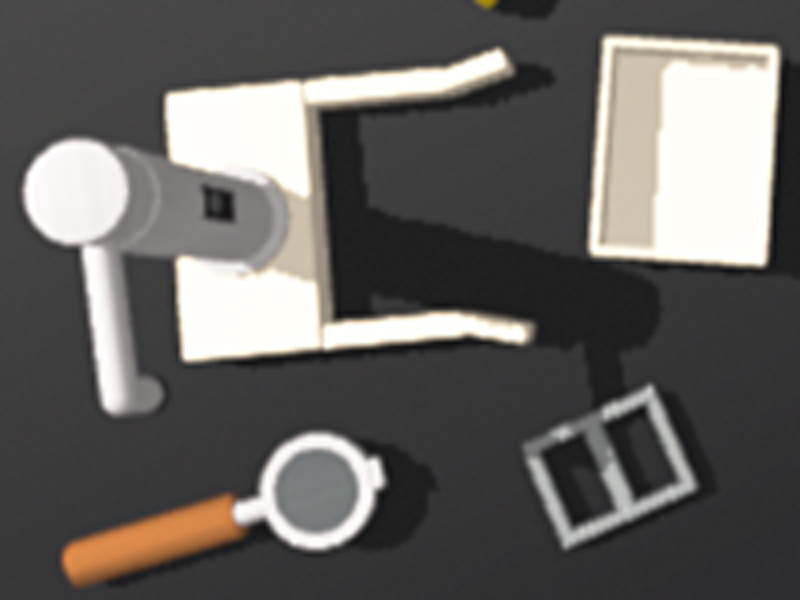

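View pics/topd.png

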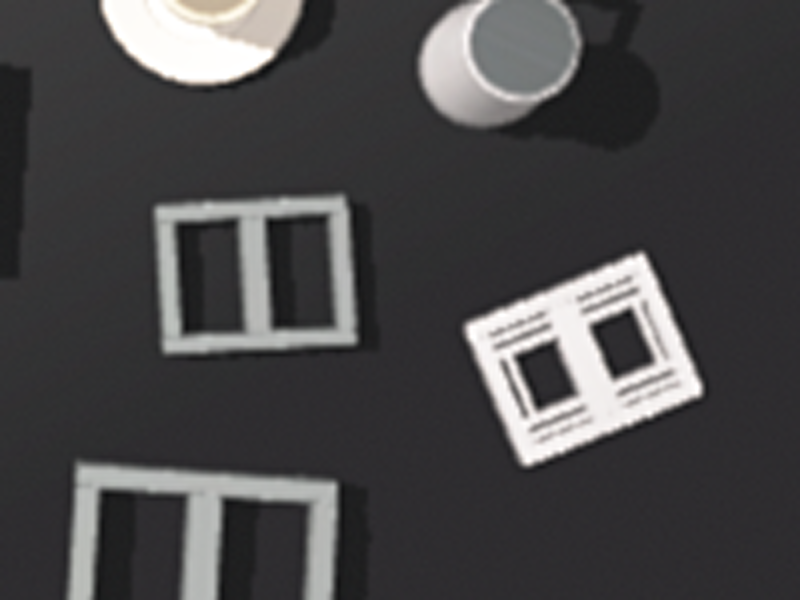

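View pics/sidec.png

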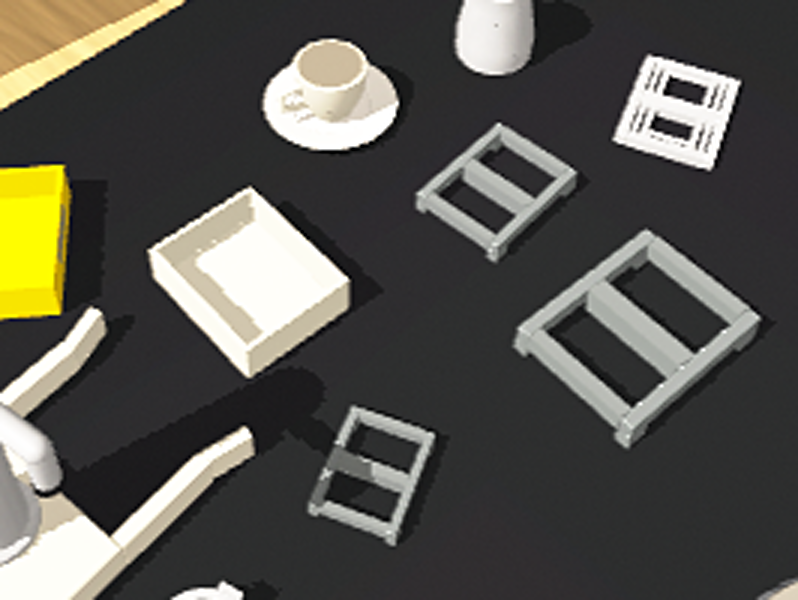

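```bash
cat > h.py <<'E'
import numpy as np,cv2
from scipy.optimize import minimize
S=4
def B(x0,x1,y0,y1,z0,z1): return np.array([[x,y,z] for x in(x0,x1) for y in(y0,y1) for z in(z0,z1)])/1000.
def P(pts,z0,z1): return np.array([[x,y,z] for x,y in pts for z in(z0,z1)])/1000.
def riserm(L=96,W=124,H=24,b=10,m=14):
    a,w=L/2,W/2
    return [B(-a,a,-w,-w+b,6,H),B(-a,a,w-b,w,6,H),B(-a,-a+b,-w,w,6,H),B(a-b,a,-w,w,6,H),B(-a,a,-m/2,m/2,4,H)]+[B(sx*a-(b if sx>0 else 0),sx*a+(0 if sx>0 else b),sy*w-(b if sy>0 else 0),sy*w+(0 if sy>0 else b),0,H) for sx in(-1,1) for sy in(-1,1)]
M={'tray':[B(-56,56,-70,70,0,42)],
'riser':riserm(),
'grid':[B(-49,49,-63,63,0,12)],
'bay':[B(56,146,-87,87,0,34)]+[P([(-36,s*73),(60,s*73),(60,s*87),(-36,s*87)],0,32) for s in(-1,1)]+[P([(-36,s*73),(-77,s*84),(-77,s*98),(-36,s*87)],0,32) for s in(-1,1)]}
def proj(f,X):
    T=np.linalg.inv(f["cam_to_world"]); c=X@T[:3,:3].T+T[:3,3]; u=c@f["camera_matrix"].T; return u[:,:2]/u[:,2:]
def place(b,p):
    x,y,yaw=p[:3]; z=p[3] if len(p)>3 else 0; c,s=np.cos(yaw),np.sin(yaw)
    return b@np.array([[c,-s,0],[s,c,0],[0,0,1]]).T+[x,y,z]
def render(f,name,p,win):
    x0,y0,x1,y1=win; m=np.zeros(((y1-y0)*S,(x1-x0)*S),np.uint8)
    for b in M[name]:
        q=proj(f,place(b,p)); h=cv2.convexHull(q.astype(np.float32))[:,0]
        h=((h+0.5-[x0,y0])*S-0.5)
        cv2.fillConvexPoly(m,np.round(h*16).astype(np.int32),255,shift=4,lineType=cv2.LINE_AA)
    return m
def obsmask(f,win,th=85):
    x0,y0,x1,y1=win; g=cv2.cvtColor(f["image"],cv2.COLOR_RGB2GRAY)[y0:y1,x0:x1]
    return (cv2.resize(g,None,fx=S,fy=S,interpolation=cv2.INTER_CUBIC)>th).astype(np.uint8)*255
def fit(views,name,p0,free=3,th=85,fillholes=False):
    """views: list of (frame,win,roi or None)"""
    obs=[]
    for f,w,roi in views:
        m=obsmask(f,w,th)
        if fillholes:
            cs,_=cv2.findContours(m,cv2.RETR_EXTERNAL,cv2.CHAIN_APPROX_NONE); c=max(cs,key=cv2.contourArea); m[:]=0; cv2.drawContours(m,[c],-1,255,-1)
        k=np.full(m.shape,1,np.float32)
        if roi is not None:
            k[:]=0; cv2.fillPoly(k,[np.int32((np.array(roi)-[w[0],w[1]])*S)],1)
        obs.append((cv2.GaussianBlur(m,(0,0),3).astype(np.float32),k))
    sc=np.array([.01,.01,.05,.01])[:free]; p0=np.array(p0,float)
    def cost(d):
        p=p0.copy(); p[:free]+=d*sc; c=0
        for (f,w,_),(m,k) in zip(views,obs):
            c+=(((cv2.GaussianBlur(render(f,name,p,w),(0,0),3)-m)/255)**2*k).sum()
        return c/S/S
    best=None
    for st in (1,.3,.1):
        x=np.zeros(free) if best is None else best.x
        sim=np.vstack([x]+[x+st*e for e in np.eye(free)])
        best=minimize(cost,x,method='Nelder-Mead',options=dict(initial_simplex=sim,xatol=1e-3,fatol=1e-3,maxiter=400))
    p=p0.copy(); p[:free]+=best.x*sc; return p,best.fun
def ray(f,uv,z):
    K=f["camera_matrix"];T=f["cam_to_world"]; d=T[:3,:3]@np.linalg.inv(K)@[uv[0],uv[1],1]; o=T[:3,3]; return o+d*(z-o[2])/d[2]
E
cat > fit0.py <<'E'
from bench import r
from h import *
import pickle
np.set_printoptions(precision=4,suppress=True)
T=r.grab_frame("top");Sd=r.grab_frame("side"); pickle.dump((T,Sd),open("f0.pkl","wb"))
def init(uv,z): return ray(T,uv,z)[:2].tolist()
jobs={'tray':((292,188),.042,np.pi/2,(262,150,322,226),(243,206,324,282),True,{}),
'riser':((384,219),.024,0,(350,190,418,248),(334,186,396,243),False,{}),
'grid':((466,240),.012,np.radians(22),(428,205,502,275),(398,160,448,212),True,{}),
'bay':((226,208),.0,np.pi/2,(150,150,265,250),(190,230,295,360),False,dict(T=[(195,150),(262,150),(262,245),(195,245)],S=[(222,240),(240,245),(250,275),(290,285),(290,300),(245,345),(222,345)]))}
for n,(uv,z,yaw,wt,ws,fh,roi) in jobs.items():
    p0=init(uv,z)+[yaw,0]
    vt=(T,wt,roi.get('T'));vs=(Sd,ws,roi.get('S'))
    a,c1=fit([vt],n,p0,fillholes=fh); b,c2=fit([vs],n,a,fillholes=fh); c,c3=fit([vt,vs],n,a,free=4,fillholes=fh)
    print(n,'top',a,round(c1,1),'side',b,round(c2,1),'both',c,round(c3,1))
    for nm,(f,w,_),q in(('t',vt,a),('s',vs,b)):
        m=render(f,n,q,w); im=cv2.resize(f["image"][w[1]:w[3],w[0]:w[2],::-1],None,fx=S,fy=S,interpolation=cv2.INTER_CUBIC)
        cs,_=cv2.findContours((m>127).astype(np.uint8),cv2.RETR_LIST,cv2.CHAIN_APPROX_NONE); cv2.drawContours(im,cs,-1,(0,0,255),1); cv2.imwrite(f"pics/o_{n}_{nm}.png",im)
ims=[cv2.copyMakeBorder(i,0,480-i.shape[0],0,0,0) if i.shape[0]<480 else i[:480] for i in [cv2.imread(f"pics/o_{n}_t.png") for n in jobs]]
out=np.hstack(ims); print(out.shape); cv2.imwrite("pics/ov_t.png",cv2.resize(out,(800,int(480*800/out.shape[1]))))
ims=[cv2.copyMakeBorder(i,0,520-i.shape[0],0,0,0) for i in [cv2.imread(f"pics/o_{n}_s.png") for n in jobs]]
out=np.hstack(ims); cv2.imwrite("pics/ov_s.png",cv2.resize(out,(800,int(520*800/out.shape[1]))))
E
python3 fit0.py
```

```text
tray top [0.5946 0.0663 1.5092 0.    ] 48.8 side [0.5971 0.0645 1.511  0.    ] 6.6 both [0.5939 0.0664 1.5097 0.0056] 41.4
riser top [ 0.514  -0.1765  0.0489  0.    ] 10.3 side [ 0.5179 -0.1785  0.0533  0.    ] 27.8 both [ 0.5143 -0.1756  0.0508  0.0049] 47.5
grid top [ 0.4581 -0.3933  0.3843  0.    ] 22.0 side [ 0.4607 -0.3946  0.3769  0.    ] 3.1 both [ 0.4583 -0.3912  0.3775  0.0052] 21.0
bay top [0.5593 0.2529 1.6632 0.    ] 32.8 side [0.5618 0.2521 1.6594 0.    ] 12.6 both [0.5593 0.2524 1.6612 0.0043] 52.2
(480, 1268, 3)
```

View pics/ov_t.png

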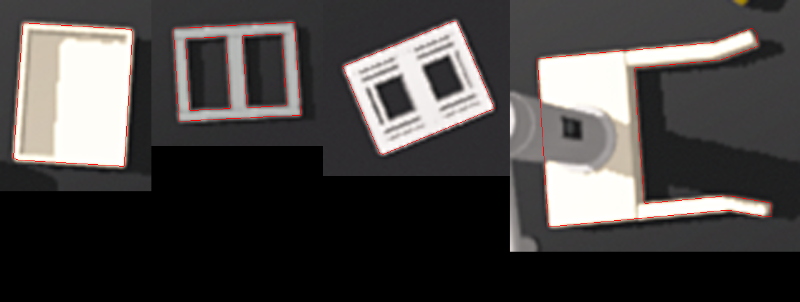

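View pics/ov_s.png

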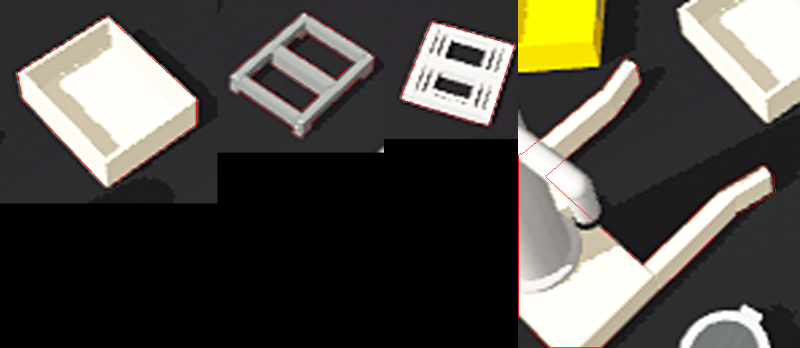

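```bash
ls pics; python3 -c "
import cv2
cv2.imwrite('pics/x.png',cv2.hconcat([cv2.imread('pics/o_tray_t.png')]*1))"
```

```text
o_bay_s.png
o_bay_t.png
o_grid_s.png
o_grid_t.png
o_riser_s.png
o_riser_t.png
o_tray_s.png
o_tray_t.png
ov_s.png
ov_t.png
side0.png
sidec.png
top0.png
topc.png
topd.png
```

View pics/o_tray_t.png

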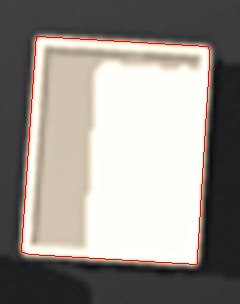

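View pics/o_grid_t.png

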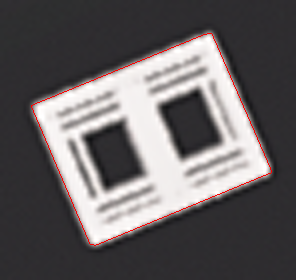

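```bash
cat > go.py <<'E'
from bench import r
import numpy as np,sys
from scipy.spatial.transform import Rotation as R
np.set_printoptions(precision=3,suppress=True)
def st():
    o=r.get_obs(); Rm=R.from_rotvec(o["orientation"]).as_matrix(); th=np.arctan2(Rm[1,0],Rm[0,0]); return o,Rm,th
def go(t,thd=None,spin_first=True):
    """print tool-axis shift (cm) to t and spin (deg)."""
    o,Rm,th=st(); d=np.array(t)-o["tcp_pos"]; sp=0
    print("tcp",o["tcp_pos"]*1000,"th",round(np.degrees(th),2),"y",Rm[:,1],"w",round(o["grip_width"]*1000,1),"F",o["contact_force"],"t",o["clock"],"tip",r.tip_extent)
    if thd is not None:
        dd=(thd-th+np.pi/2)%np.pi-np.pi/2; sp=-np.degrees(dd)
    print("shift cm before spin",Rm.T@d*100,"spin deg",round(sp,2),"shift after spin",(Rm@R.from_rotvec([0,np.radians(sp),0]).as_matrix()).T@d*100)
if __name__=="__main__":
    a=[float(x) for x in sys.argv[1:]]; go(a[:3],a[3] if len(a)>3 else None)
E
python3 go.py .5925 .0115 .2 1.51
```

```text
tcp [ 237.058 -632.03   245.327] th -69.45 y [ 0. -0. -1.] w 85.3 F [-0.316  0.419 -0.584] t 1.3 tip 0.014
shift cm before spin [-47.777   4.532  55.876] spin deg 24.04 shift after spin [-66.394   4.532  31.568]
```

Call:
{"op": "send_rows", "data": {
  "plan": [
    [0,0,0,8,0.5],
    [0,0,0,8,0.5],
    [0,0,0,8,0.5],
    [-4.7,0,2.2,0,0.5],
    [-4.7,0,2.2,0,0.5],
    [-4.7,0,2.2,0,0.5],
    [-4.7,0,2.2,0,0.5],
    [-4.7,0,2.2,0,0.5],
    [-4.7,0,2.2,0,0.5],
    [-4.7,0,2.2,0,0.5],
    [-4.7,0,2.2,0,0.5],
    [-4.7,0,2.2,0,0.5]
  ],
  "force": 40
}}

```text
clock: 2.8
tcp_pos: [0.4608, -0.2202, 0.2457]
orientation: [-1.18, 1.253, -1.254]
contact_force: [1.0, 0.5, -0.4]
grip_width: 0.0427
```

```bash
python3 go.py .5925 .0115 .1 1.51
```

```text
tcp [ 460.812 -220.241  245.675] th -93.45 y [ 0.001 -0.    -1.   ] w 42.7 F [ 0.984  0.53  -0.438] t 2.8 tip 0.014
shift cm before spin [-23.931  14.568  11.737] spin deg 0.03 shift after spin [-23.937  14.568  11.724]
```

Call:
{"op": "send_rows", "data": {
  "plan": [
    [-4,0,2,0,0.45],
    [-4,1,2,0,0.45],
    [-4,2,2,0,0.45],
    [-4,4,2,0,0.45],
    [-4,4,2,0,0.45],
    [-3.9,3.6,1.7,0,0.45],
    [0,0,0,0,0.45],
    [0,0,0,0,0.45]
  ]
}}

```text
clock: 3.8
tcp_pos: [0.5913, 0.0091, 0.0995]
orientation: [-1.181, 1.253, -1.254]
contact_force: [-0.3, -1.1, 0.7]
grip_width: 0.0384
```

```bash
python3 go.py .5925 .0115 .027 1.51; python3 - <<'E'
from bench import r
import cv2,numpy as np
a=r.grab_frame("top")["image"][130:270,230:400,::-1];b=r.grab_frame("side")["image"][170:310,220:390,::-1]
cv2.imwrite("pics/g1.png",cv2.resize(np.hstack([a,b]),None,fx=2.3,fy=2.3,interpolation=cv2.INTER_CUBIC))
E
```

```text
tcp [591.259   9.079  99.492] th -93.47 y [-0.    -0.001 -1.   ] w 38.4 F [-0.294 -1.088  0.65 ] t 3.8 tip 0.014
shift cm before spin [-0.254  7.249  0.11 ] spin deg 0.02 shift after spin [-0.254  7.249  0.11 ]
```

View pics/g1.png

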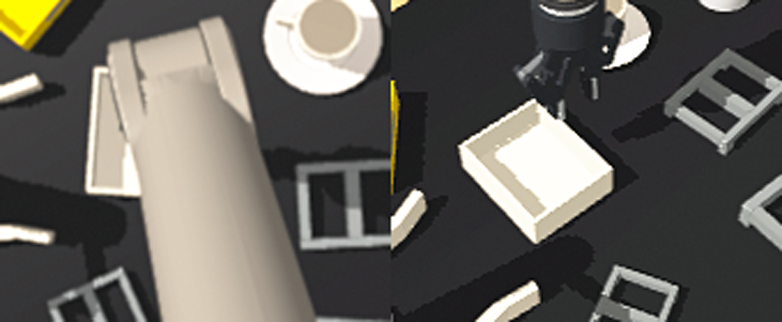

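Call:
{"op": "send_rows", "data": {
  "plan": [
    [-0.25,2,0.1,0,0.45],
    [0,2,0,0,0.45],
    [0,2,0,0,0.45],
    [0,1.2,0,0,0.45],
    [0,0,0,0,0.45]
  ]
}}

```text
clock: 4.53
tcp_pos: [0.5914, 0.0122, 0.0259]
orientation: [-1.182, 1.255, -1.252]
contact_force: [-0.1, -0.6, 0.2]
grip_width: 0.0382
```

```bash
python3 go.py .5925 .0115 .027 1.51; python3 - <<'E'
from bench import r
import cv2,numpy as np
b=r.grab_frame("side")["image"][190:290,220:350,::-1]
cv2.imwrite("pics/g2.png",cv2.resize(b,None,fx=5,fy=5,interpolation=cv2.INTER_CUBIC))
E
```

```text
tcp [591.447  12.234  25.851] th -93.44 y [-0.003 -0.    -1.   ] w 38.2 F [-0.072 -0.638  0.236] t 4.525 tip 0.014
shift cm before spin [ 0.067 -0.115  0.109] spin deg 0.05 shift after spin [ 0.067 -0.115  0.109]
```

View pics/g2.png

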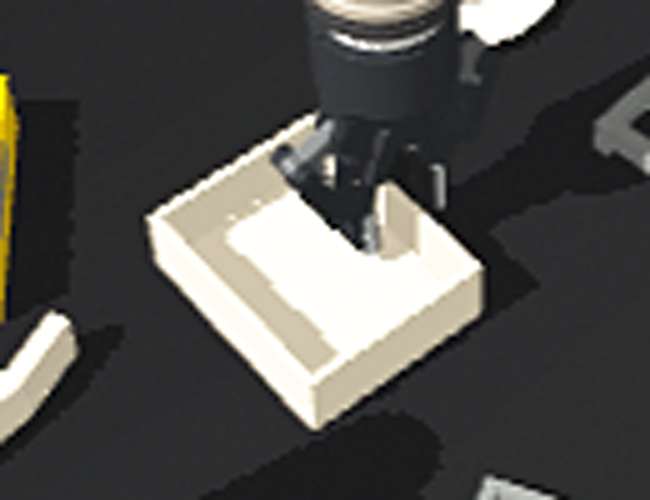

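Call:
{"op": "send_rows", "data": {
  "plan": [
    [0,0,0,0,0],
    [0,0,0,0,0],
    [0,0,0,0,0],
    [0,0,0,0,0]
  ],
  "force": 40
}}

```text
clock: 5.08
tcp_pos: [0.593, 0.0123, 0.0281]
orientation: [-1.179, 1.252, -1.254]
contact_force: [-1.0, 0.1, 5.6]
grip_width: 0.0033
```

```bash
python3 go.py .5654 .1987 .026 1.661
```

```text
tcp [593.032  12.306  28.086] th -93.45 y [ 0.001  0.    -1.   ] w 3.3 F [-1.036  0.099  5.586] t 5.075 tip 0.014
shift cm before spin [-18.439   0.206  -3.88 ] spin deg -8.62 shift after spin [-18.813   0.206  -1.073]
```

Call:
{"op": "send_rows", "data": {
  "plan": [
    [0,0,0,-3,0],
    [0,0,0,-3,0],
    [0,0,0,-2.6,0],
    [-1.5,0,-0.4,0,0],
    [-1.5,0,-0.4,0,0],
    [-1.5,0,-0.3,0,0],
    [-1.5,0,0,0,0],
    [0,0,0,0,0]
  ]
}}

```text
clock: 6.08
tcp_pos: [0.5765, 0.0716, 0.0281]
orientation: [-1.25, 1.141, -1.142]
contact_force: [-0.5, -0.2, 7.4]
grip_width: 0.0032
```

```bash
python3 go.py .5654 .1987 .026 1.661; python3 - <<'E'
from bench import r
import cv2,numpy as np
a=r.grab_frame("top")["image"][130:270,120:330,::-1];b=r.grab_frame("side")["image"][190:350,150:350,::-1]
cv2.imwrite("pics/g3a.png",cv2.resize(a,None,fx=3.5,fy=3.5,interpolation=cv2.INTER_CUBIC))
cv2.imwrite("pics/g3.png",cv2.resize(b,None,fx=3.5,fy=3.5,interpolation=cv2.INTER_CUBIC))
E
```

```text
tcp [576.466  71.645  28.06 ] th -84.78 y [ 0.001 -0.    -1.   ] w 3.2 F [-0.537 -0.193  7.368] t 6.075 tip 0.014
shift cm before spin [-12.754   0.203   0.054] spin deg 0.06 shift after spin [-12.754   0.203   0.042]
```

View pics/g3.png

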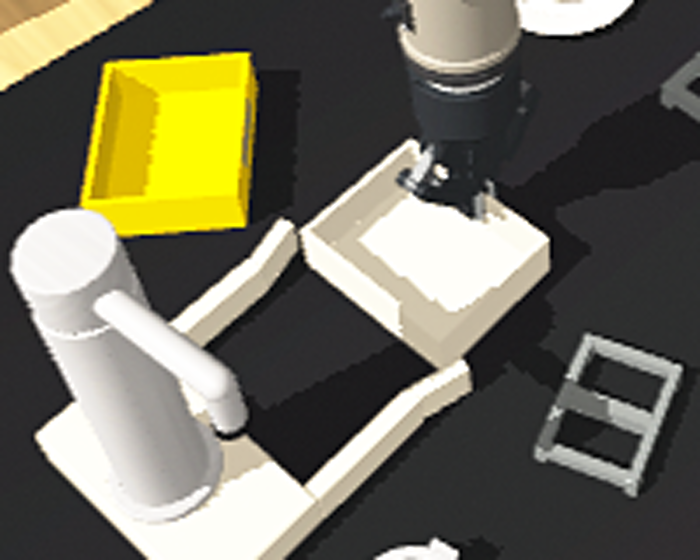

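View pics/g3a.png

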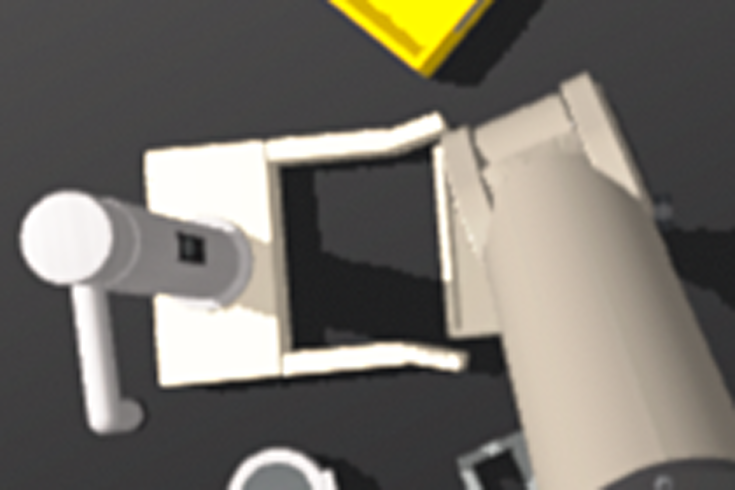

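Call:
{"op": "send_rows", "data": {
  "plan": [
    [-1,0,0,0,0],
    [-1,0,0,0,0],
    [-1,0,0,0,0],
    [-1,0,0,0,0],
    [-1,0,0,0,0],
    [0,0,0,0,0]
  ]
}}

```text
clock: 6.92
tcp_pos: [0.5723, 0.12, 0.0281]
orientation: [-1.25, 1.141, -1.144]
contact_force: [0.4, -2.6, 8.4]
grip_width: 0.0034
```

```bash
python3 go.py .5654 .1987 .026 1.661; python3 - <<'E'
from bench import r
import cv2,numpy as np
a=r.grab_frame("top")["image"][130:270,120:330,::-1];b=r.grab_frame("side")["image"][190:350,150:350,::-1]
cv2.imwrite("pics/g4a.png",cv2.resize(a,None,fx=3.5,fy=3.5,interpolation=cv2.INTER_CUBIC))
cv2.imwrite("pics/g4.png",cv2.resize(b,None,fx=3.5,fy=3.5,interpolation=cv2.INTER_CUBIC))
E
```

```text
tcp [572.3   120.025  28.085] th -84.85 y [ 0.001 -0.001 -1.   ] w 3.4 F [ 0.364 -2.616  8.44 ] t 6.925 tip 0.014
shift cm before spin [-7.898  0.198  0.018] spin deg -0.02 shift after spin [-7.898  0.198  0.021]
```

View pics/g4a.png

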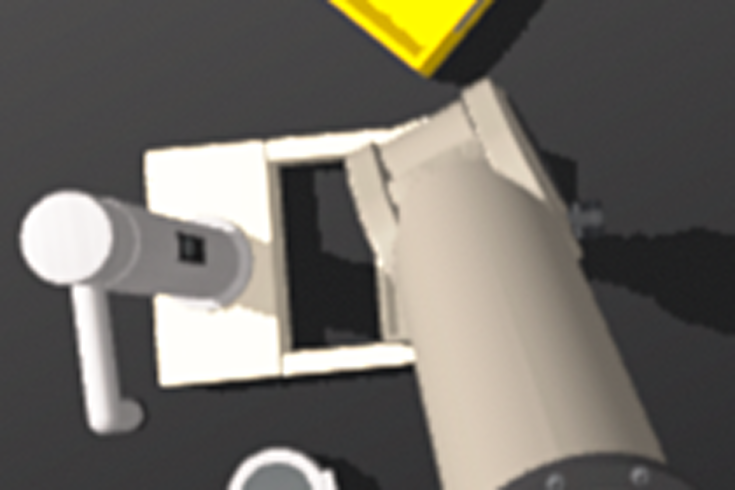

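Call:
{"op": "send_rows", "data": {
  "plan": [
    [-1,0,0,0,0],
    [-1,0,0,0,0],
    [-1,0,0,0,0],
    [-1,0,0,0,0],
    [-1,0,0,0,0],
    [-1,0,0,0,0],
    [-1,0,0,0,0],
    [-0.4,0,0,0,0],
    [0,0,0,0,0]
  ]
}}

```text
clock: 8.15
tcp_pos: [0.5659, 0.1924, 0.0281]
orientation: [-1.251, 1.141, -1.146]
contact_force: [-0.1, -5.1, 9.3]
grip_width: 0.0033
```

```bash
python3 go.py .5654 .1987 .026 1.661; python3 - <<'E'
from bench import r
import cv2,numpy as np
a=r.grab_frame("top")["image"][130:270,120:330,::-1];b=r.grab_frame("side")["image"][190:350,150:350,::-1]
cv2.imwrite("pics/g5.png",cv2.resize(np.hstack([a[:,:],b[:140]]),None,fx=1.95,fy=3,interpolation=cv2.INTER_CUBIC))
cv2.imwrite("pics/g5.png",cv2.resize(b,None,fx=3.5,fy=3.5,interpolation=cv2.INTER_CUBIC))
E
```

```text
tcp [565.891 192.399  28.07 ] th -84.91 y [ 0.001 -0.003 -1.   ] w 3.3 F [-0.081 -5.058  9.269] t 8.15 tip 0.014
shift cm before spin [-0.632  0.205  0.007] spin deg -0.08 shift after spin [-0.632  0.205  0.008]
```

View pics/g5.png

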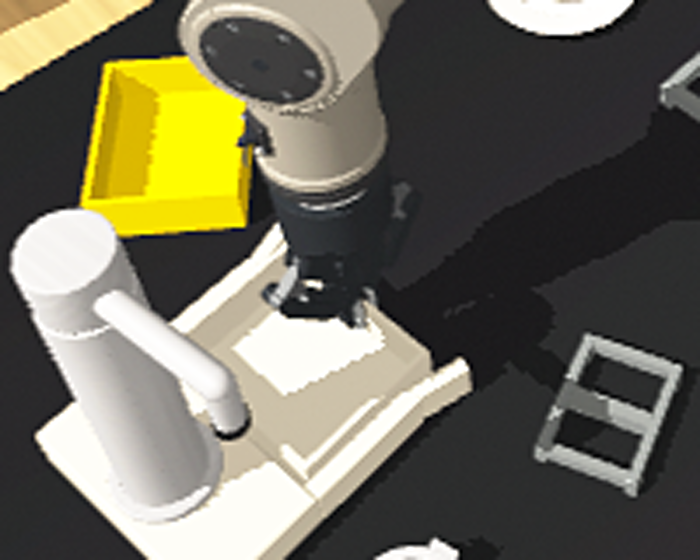

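Call:
{"op": "send_rows", "data": {
  "plan": [
    [-0.3,0,0,0,0],
    [-0.3,0,0,0,0],
    [0,0,0,0,0]
  ]
}}

```text
clock: 8.62
tcp_pos: [0.5655, 0.1976, 0.0281]
orientation: [-1.251, 1.142, -1.147]
contact_force: [0.6, -7.2, 10.0]
grip_width: 0.0031
```

```bash
python3 go.py .5654 .1987 .026 1.661
```

```text
tcp [565.496 197.579  28.089] th -84.95 y [ 0.001 -0.003 -1.   ] w 3.1 F [ 0.571 -7.249  9.985] t 8.625 tip 0.014
shift cm before spin [-0.113  0.209  0.   ] spin deg -0.12 shift after spin [-0.113  0.209  0.   ]
```

Call:
{"op": "send_rows", "data": {
  "plan": [
    [-0.2,0,0,0,0],
    [-0.2,0,0,0,0],
    [0,0,0,0,0]
  ]
}}

```text
clock: 9.0
tcp_pos: [0.5655, 0.1981, 0.0281]
orientation: [-1.254, 1.142, -1.151]
contact_force: [0.1, -13.7, 14.7]
grip_width: 0.0033
```

```bash
python3 go.py .5654 .1987 .026 1.661
```

```text
tcp [565.477 198.119  28.097] th -85.08 y [ 0.001 -0.007 -1.   ] w 3.3 F [  0.133 -13.734  14.737] t 9.0 tip 0.014
shift cm before spin [-0.06   0.209 -0.003] spin deg -0.25 shift after spin [-0.06   0.209 -0.002]
```

Call:
{"op": "send_rows", "data": {
  "plan": [
    [0.2,0,0,0,0],
    [0,0,0,0,0.4],
    [0,0,0,0,0.4],
    [0,0,0,0,0.4]
  ]
}}

```text
clock: 9.5
tcp_pos: [0.5636, 0.2032, 0.0269]
orientation: [-1.251, 1.143, -1.141]
contact_force: [-0.6, 0.1, -0.9]
grip_width: 0.0341
```

```bash
python3 go.py .516 -.1775 .2 1.622
```

```text
tcp [563.56  203.165  26.919] th -84.78 y [-0.001  0.    -1.   ] w 34.1 F [-0.575  0.082 -0.914] t 9.5 tip 0.014
shift cm before spin [ 37.471 -17.312  -8.215] spin deg 2.29 shift after spin [ 37.768 -17.312  -6.714]
```

Call:
{"op": "send_rows", "data": {
  "plan": [
    [0,-3,0,0,0.4],
    [0,-5,0,0,0.4],
    [0,-5,0,2.3,0.5],
    [4.7,0,-0.84,0,0.5],
    [4.7,0,-0.84,0,0.5],
    [4.7,0,-0.84,0,0.5],
    [4.7,0,-0.84,0,0.5],
    [4.7,0,-0.84,0,0.5],
    [4.7,0,-0.84,0,0.5],
    [4.7,0,-0.84,0,0.5],
    [4.7,0,-0.84,0,0.5]
  ]
}}

```text
clock: 10.88
tcp_pos: [0.5155, -0.1773, 0.1572]
orientation: [-1.233, 1.172, -1.171]
contact_force: [0.5, 0.2, -0.2]
grip_width: 0.0424
```

```bash
python3 go.py .516 -.1775 .06 1.622; cat > ft.py <<'E'
from bench import r
from h import *
import pickle
np.set_printoptions(precision=4,suppress=True)
T=r.grab_frame("top");Sd=r.grab_frame("side"); pickle.dump((T,Sd),open("f1.pkl","wb"))
a=T["image"][150:260,120:320,::-1]; cv2.imwrite("pics/t1.png",cv2.resize(a,None,fx=4,fy=4,interpolation=cv2.INTER_CUBIC))
b=Sd["image"][190:340,150:330,::-1]; cv2.imwrite("pics/s1.png",cv2.resize(b,None,fx=4,fy=4,interpolation=cv2.INTER_CUBIC))
E
python3 ft.py
```

```text
tcp [ 515.485 -177.283  157.197] th -87.08 y [-0.  0. -1.] w 42.4 F [ 0.511  0.219 -0.179] t 10.875 tip 0.014
shift cm before spin [0.027 9.72  0.051] spin deg -0.02 shift after spin [0.027 9.72  0.051]
```

View pics/t1.png

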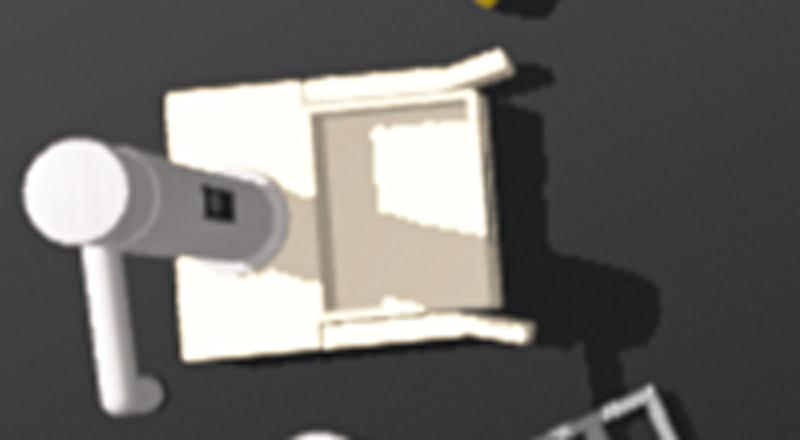

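View pics/s1.png

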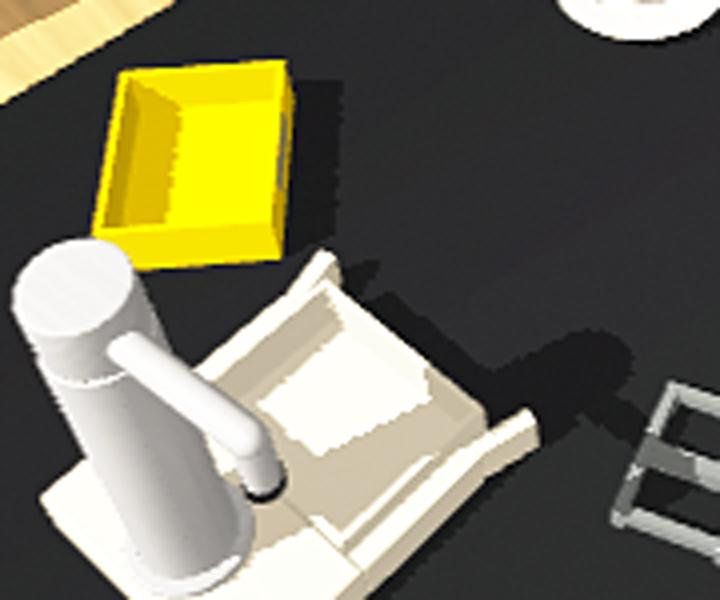

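```bash
python3 - <<'E'
from h import *
import pickle
T,Sd=pickle.load(open("f1.pkl","rb"))
F=6
outs=[]
for f,p,w,nm in((T,[.5593,.2529,1.6632],(180,155,262,240),'t'),(Sd,[.5618,.2521,1.6594],(195,250,275,335),'s')):
    im=cv2.resize(f["image"][w[1]:w[3],w[0]:w[2],::-1],None,fx=F,fy=F,interpolation=cv2.INTER_CUBIC)
    for pts,z,col in(([(-56,-70),(56,-70),(56,70),(-56,70)],42,(0,0,255)),([(-52,-66),(52,-66),(52,66),(-52,66)],42,(0,160,0)),([(-52,-66),(52,-66),(52,66),(-52,66)],4,(255,0,0))):
        q=proj(f,place(np.array([[x,y,z] for x,y in pts])/1000.,p)); q=(q+.5-[w[0],w[1]])*F-.5
        cv2.polylines(im,[np.int32(np.round(q*16))],True,col,1,shift=4)
    outs.append(im[:510])
a,b=outs; cv2.imwrite("pics/chk1.png",cv2.resize(np.hstack(outs),None,fx=.8,fy=.8,interpolation=cv2.INTER_AREA))
E
```

View pics/chk1.png

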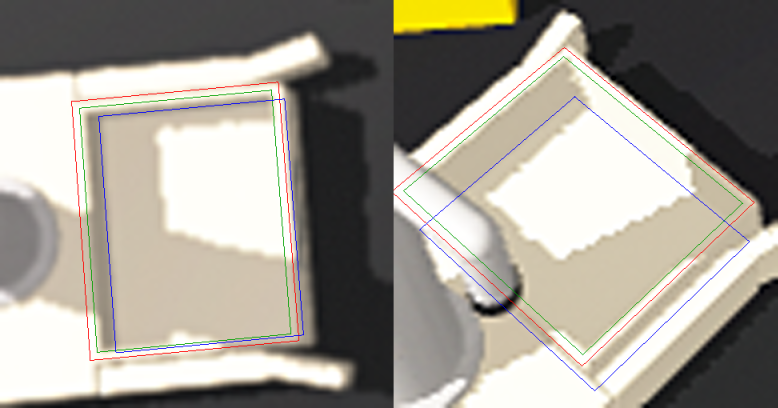

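```bash
python3 - <<'E'
from h import *
import pickle
T,Sd=pickle.load(open("f1.pkl","rb"))
F=11; f=T; p=[.5593,.2529,1.6632]; w=(190,165,255,240)
im0=cv2.resize(f["image"][w[1]:w[3],w[0]:w[2],::-1],None,fx=F,fy=F,interpolation=cv2.INTER_CUBIC); im0=(255*(im0/255.)**2).astype(np.uint8)
im=im0.copy()
for pts,z,col in(([(-56,-70),(56,-70),(56,70),(-56,70)],42,(0,0,255)),([(-52,-66),(52,-66),(52,66),(-52,66)],42,(0,160,0)),([(-56,-70),(-56,70)],0,(255,0,0))):
        q=proj(f,place(np.array([[x,y,z] for x,y in pts])/1000.,p)); q=(q+.5-[w[0],w[1]])*F-.5
        cv2.polylines(im,[np.int32(np.round(q*16))],True,col,1,shift=4)
cv2.imwrite("pics/chk2.png",im[:600]);cv2.imwrite("pics/chk3.png",im[225:])
E
```

```text
(no output)
```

View pics/chk2.png

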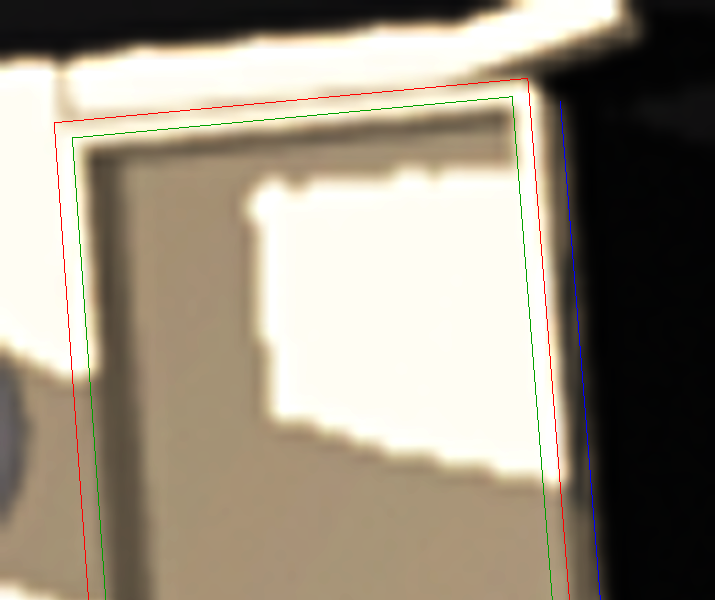

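View pics/chk3.png

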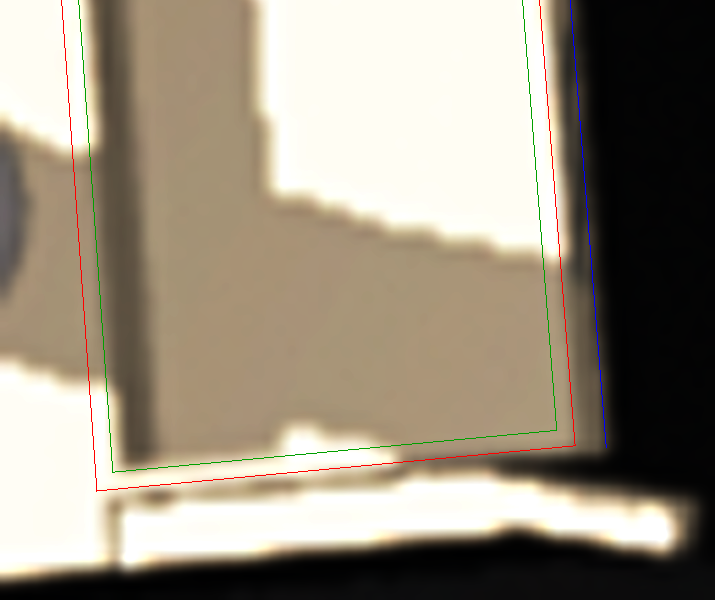

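```bash
cat > ftb.py <<'E'
from h import *
import pickle
np.set_printoptions(precision=4,suppress=True)
T,Sd=pickle.load(open("f1.pkl","rb"))
import h
for f,pb,w,roi in((T,[.5593,.2529,1.6632,0],(185,150,270,245),[(205,165),(262,165),(262,240),(205,240)]),(Sd,[.5618,.2521,1.6594,0],(190,230,295,345),[(222,240),(290,240),(290,300),(245,345),(222,345)])):
    h.M['tb']=None
    bay=[place(b,pb) for b in M['bay']]
    def rnd(p):
        x0,y0,x1,y1=w; m=np.zeros(((y1-y0)*S,(x1-x0)*S),np.uint8)
        for b in bay+[place(M['tray'][0],p)]:
            q=cv2.convexHull(proj(f,b).astype(np.float32))[:,0]; q=(q+.5-[x0,y0])*S-.5
            cv2.fillConvexPoly(m,np.round(q*16).astype(np.int32),255,shift=4,lineType=cv2.LINE_AA)
        return cv2.GaussianBlur(m,(0,0),3).astype(np.float32)
    k=np.zeros(((w[3]-w[1])*S,(w[2]-w[0])*S),np.float32); cv2.fillPoly(k,[np.int32((np.array(roi)-[w[0],w[1]])*S)],1)
    for th in(60,75,90,110):
        o=cv2.GaussianBlur(obsmask(f,w,th),(0,0),3).astype(np.float32)
        c,s=np.cos(pb[2]),np.sin(pb[2])
        pp=lambda d:[pb[0]+c*d[0]*.005-s*d[1]*.005,pb[1]+s*d[0]*.005+c*d[1]*.005,pb[2]+d[2]*.02,0]
        cost=lambda d:((((rnd(pp(d))-o)/255)**2)*k).sum()/16+ 0.05*d[1]**2
        x=np.zeros(3)
        for st in(1,.3): x=minimize(cost,x,method='Nelder-Mead',options=dict(initial_simplex=np.vstack([x]+[x+st*e for e in np.eye(3)]))).x
        print(th,"offset along x,y mm",x[:2]*5,"yaw deg",np.degrees(x[2]*.02),cost(x),cost(np.zeros(3)))
E
python3 ftb.py
```

```text
60 offset along x,y mm [-2.5053  2.1422] yaw deg -0.3099604350380829 204.8627086507631 226.90939331054688
75 offset along x,y mm [-1.7297  1.5781] yaw deg -0.22385392489816852 21.986414509958035 34.727046966552734
90 offset along x,y mm [-1.0538  1.4588] yaw deg -0.15994330618412703 15.062968115086193 21.80721664428711
110 offset along x,y mm [0.3667 1.0347] yaw deg 0.12822181511200093 13.821643140560258 16.78427505493164
60 offset along x,y mm [-2.3657  0.9817] yaw deg -0.32289332569948825 6.394769601369548 22.01017189025879
75 offset along x,y mm [-2.1906  0.718 ] yaw deg -0.43544329327924136 8.530625471449254 21.667226791381836
90 offset along x,y mm [-1.9582  0.5053] yaw deg -0.3214054845403158 10.963787593683598 21.518596649169922
110 offset along x,y mm [-1.7912  0.0889] yaw deg -0.47666058501742764 14.418932508768206 22.870397567749023
```

Call:
{"op": "send_rows", "data": {
  "plan": [
    [0,3,0,0,0.3],
    [0,3,0.05,0,0.3],
    [0,3,0,0,0.3],
    [0,2,0,0,0.3],
    [0,1.7,0,0,0.3],
    [0,0,0,0,0.3]
  ]
}}

```text
clock: 11.72
tcp_pos: [0.5156, -0.1755, 0.0292]
orientation: [-1.234, 1.174, -1.17]
contact_force: [-0.2, 0.9, -0.1]
grip_width: 0.0254
```

```bash
python3 go.py .516 -.1775 .018 1.622;python3 - <<'E'
from bench import r
import cv2,numpy as np
b=r.grab_frame("side")["image"][170:260,310:430,::-1]
cv2.imwrite("pics/g6.png",cv2.resize(b,None,fx=6,fy=6,interpolation=cv2.INTER_CUBIC))
E
```

```text
tcp [ 515.587 -175.492   29.184] th -87.09 y [-0.002  0.001 -1.   ] w 25.4 F [-0.171  0.904 -0.056] t 11.725 tip 0.014
shift cm before spin [0.204 1.118 0.034] spin deg -0.03 shift after spin [0.204 1.118 0.033]
```

View pics/g6.png

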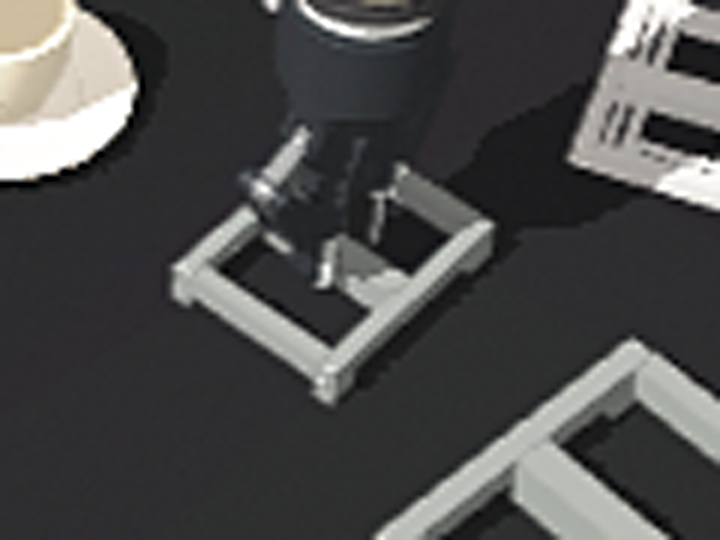

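Call:
{"op": "send_rows", "data": {
  "plan": [
    [0.2,0.5,0,0,0.3],
    [0,0.4,0,0,0.3],
    [0,0.2,0,0,0.3],
    [0,0,0,0,0.3]
  ]
}}

```text
clock: 12.28
tcp_pos: [0.5163, -0.1783, 0.0193]
orientation: [-1.232, 1.172, -1.172]
contact_force: [0.3, 0.3, -0.4]
grip_width: 0.0256
```

Call:
{"op": "send_rows", "data": {
  "plan": [
    [0,0.1,0,0,0],
    [0,0,0,0,0],
    [0,0,0,0,0]
  ],
  "force": 40
}}

```text
clock: 12.65
tcp_pos: [0.5166, -0.1782, 0.0189]
orientation: [-1.232, 1.172, -1.173]
contact_force: [-1.0, 0.2, 5.3]
grip_width: 0.0128
```

```bash
python3 go.py .516 -.1775 .018 1.622
```

```text
tcp [ 516.579 -178.185   18.878] th -87.14 y [ 0.  0. -1.] w 12.8 F [-0.951  0.221  5.295] t 12.65 tip 0.014
shift cm before spin [-0.071  0.088 -0.054] spin deg -0.07 shift after spin [-0.071  0.088 -0.054]
```

Call:
{"op": "send_rows", "data": {
  "plan": [
    [0,-1,0,0,0],
    [0,-3,0,0,0],
    [0,-5,0,0,0],
    [0,-3,0,-10.5,0],
    [0,0,0,-10.5,0],
    [0,0,0,-10.5,0],
    [0,0,0,-10.5,0],
    [0,0,0,-10.5,0],
    [0,0,0,-10.5,0],
    [0,0,0,-10.5,0],
    [0,0,0,-10.5,0],
    [0,0,0,-8,0]
  ],
  "force": 60
}}

```text
clock: 14.15
tcp_pos: [0.5161, -0.1785, 0.1386]
orientation: [-1.57, -0.07, 0.071]
contact_force: [-0.4, -0.0, -1.4]
grip_width: 0.012
```

```bash
python3 go.py .560 .2514 .12 3.227
```

```text
tcp [ 516.061 -178.542  138.609] th 5.13 y [-0. -0. -1.] w 12.0 F [-0.355 -0.023 -1.379] t 14.15 tip 0.014
shift cm before spin [ 8.224  1.843 42.429] spin deg 0.24 shift after spin [ 8.046  1.843 42.463]
```

Call:
{"op": "send_rows", "data": {
  "plan": [
    [1,0,4,0,0],
    [1,0,4,0,0],
    [1,0,4,0,0],
    [1,0,4,0,0],
    [1,0,4,0,0],
    [1,0,4,0,0],
    [1,0,4,0,0],
    [1,0,4,0,0],
    [0,0,3,0,0],
    [0,0,0,0,0]
  ]
}}

```text
clock: 15.4
tcp_pos: [0.5656, 0.1806, 0.1388]
orientation: [-1.568, -0.071, 0.07]
contact_force: [-0.9, -0.3, -1.6]
grip_width: 0.0127
```

```bash
python3 go.py .560 .2514 .12 3.227; python3 - <<'E'
from bench import r
import cv2,numpy as np
f=r.grab_frame("side"); b=f["image"][150:350,120:360,::-1]
a=r.grab_frame("top")["image"][100:270,100:340,::-1]
cv2.imwrite("pics/g7.png",cv2.resize(b,None,fx=3,fy=3,interpolation=cv2.INTER_CUBIC)); cv2.imwrite("pics/g7a.png",cv2.resize(a,None,fx=3,fy=3,interpolation=cv2.INTER_CUBIC))
E
```

```text
tcp [565.617 180.591 138.811] th 5.13 y [ 0.     0.002 -1.   ] w 12.7 F [-0.891 -0.262 -1.624] t 15.4 tip 0.014
shift cm before spin [0.074 1.893 7.1  ] spin deg 0.24 shift after spin [0.044 1.893 7.1  ]
```

View pics/g7.png

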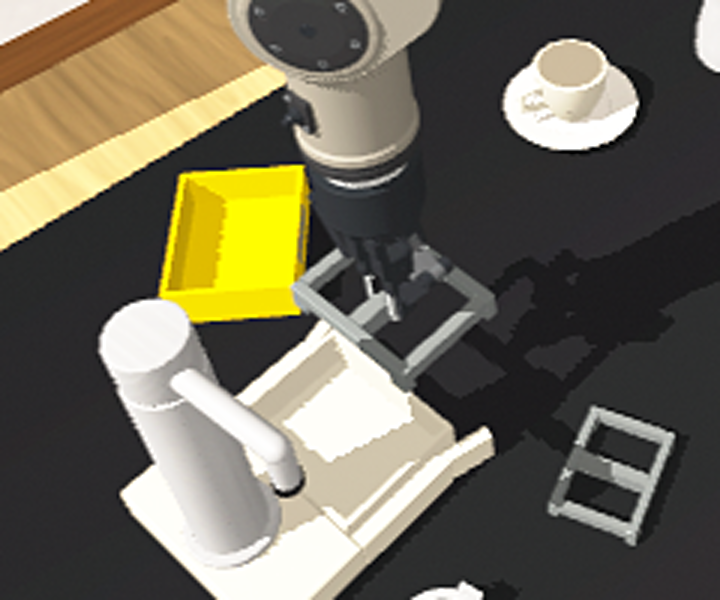

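View pics/g7a.png

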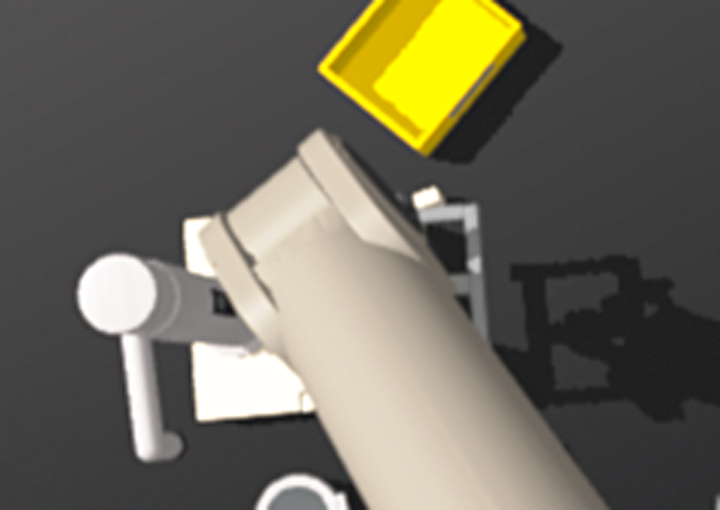

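```bash
cat > ov.py <<'E'
import sys
from bench import r
from h import *
from go import st
def ov(name,dz,out,w,yawoff=-np.pi/2,shift=(0.0015,-0.001),F=6,cam="side",pose=None):
    f=r.grab_frame(cam); o,Rm,th=st(); t=o["tcp_pos"]
    p=pose or [t[0]+shift[0],t[1]+shift[1],th+yawoff,t[2]+dz]
    im=cv2.resize(f["image"][w[1]:w[3],w[0]:w[2],::-1],None,fx=F,fy=F,interpolation=cv2.INTER_CUBIC)
    for b in M[name]:
        q=cv2.convexHull(((proj(f,place(b,p))+.5-[w[0],w[1]])*F-.5).astype(np.float32))
        cv2.polylines(im,[np.int32(np.round(q*16))],True,(0,0,255),1,shift=4)
    cv2.imwrite(out,im)
E
python3 -c "
from ov import *
ov('riser',-.0189,'pics/o1.png',(205,220,300,290),F=8)"
```

```text
(no output)
```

View pics/o1.png

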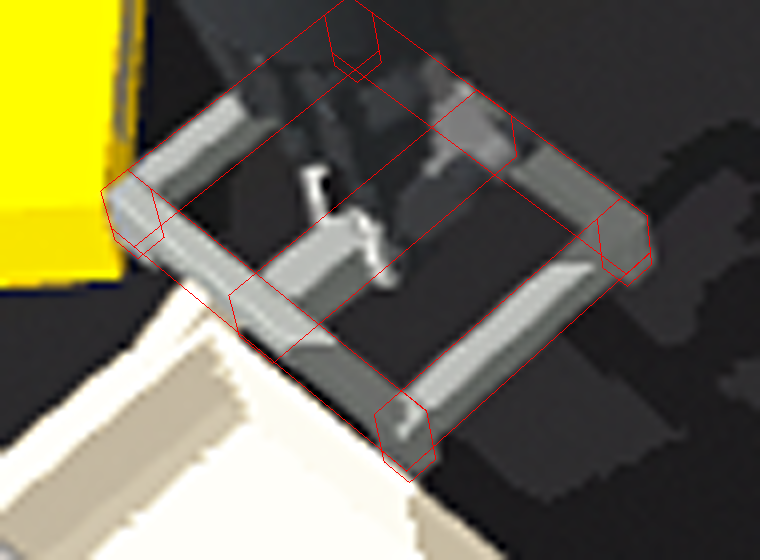

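Call:
{"op": "send_rows", "data": {
  "plan": [
    [0,0,2,0.3,0],
    [0,0,2,0,0],
    [0,0,2,0,0],
    [0,0,1.1,0,0],
    [0,2,0,0,0],
    [0,2,0,0,0],
    [0,2,0,0,0],
    [0,1,0,0,0],
    [0,0,0,0,0]
  ]
}}

```text
clock: 16.68
tcp_pos: [0.5602, 0.2474, 0.0671]
orientation: [-1.571, -0.061, 0.064]
contact_force: [0.4, 0.3, 0.1]
grip_width: 0.013
```

```bash
python3 go.py .560 .2512 .024 3.226;python3 -c "
from ov import *
ov('riser',-.0189,'pics/o2.png',(195,240,290,320),F=7)
ov('tray',0,'pics/o2b.png',(195,240,290,320),F=7,pose=[.5615,.2501,1.653,0])"
```

```text
tcp [560.198 247.427  67.126] th 4.54 y [-0.002 -0.001 -1.   ] w 13.0 F [0.36  0.285 0.076] t 16.675 tip 0.014
shift cm before spin [0.018 4.312 0.381] spin deg -0.29 shift after spin [0.02  4.312 0.381]
```

View pics/o2.png

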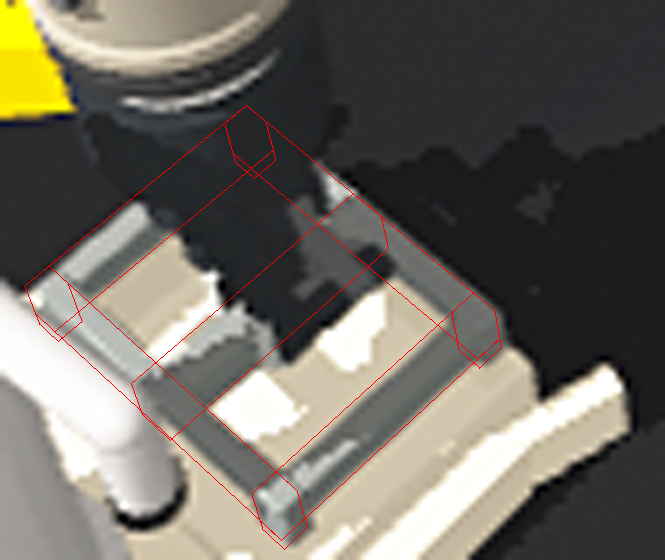

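View pics/o2b.png

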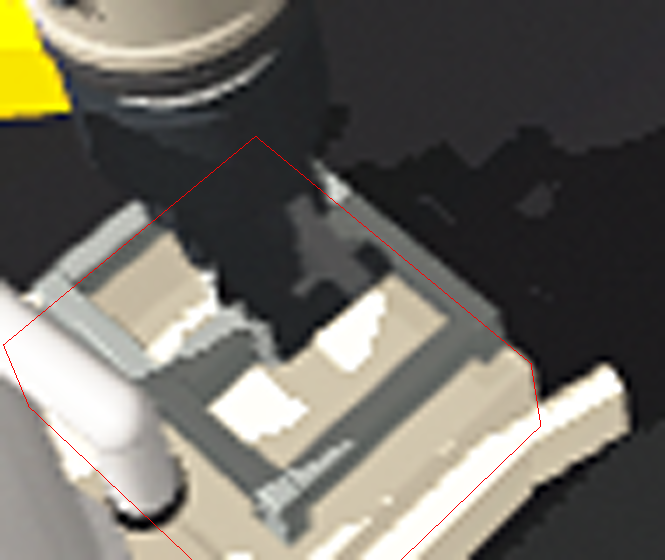

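Call:
{"op": "send_rows", "data": {
  "plan": [
    [0,0,0.2,-0.3,0],
    [0,0,0.2,0,0],
    [0,0.5,0,0,0],
    [0,0.5,0,0,0],
    [0,0.5,0,0,0],
    [0,0,0,0,0],
    [0,0,0,0,0]
  ]
}}

```text
clock: 17.65
tcp_pos: [0.5604, 0.252, 0.0533]
orientation: [-1.57, -0.067, 0.067]
contact_force: [1.3, 0.6, -1.5]
grip_width: 0.0124
```

```bash
python3 go.py .560 .2512 .024 3.226
```

```text
tcp [560.435 251.995  53.297] th 4.86 y [ 0.  0. -1.] w 12.4 F [ 1.341  0.576 -1.46 ] t 17.65 tip 0.014
shift cm before spin [-0.05   2.93  -0.076] spin deg 0.02 shift after spin [-0.05   2.93  -0.076]
```

Within a millimetre. Lower into the tray.

Call:
{"op": "send_rows", "data": {
  "plan": [
    [-0.05,0.6,-0.1,0,0],
    [0,0.6,0,0,0],
    [0,0.6,0,0,0],
    [0,0.5,0,0,0],
    [0,0.3,0,0,0],
    [0,0,0,0,0],
    [0,0,0,0,0]
  ]
}}

```text
clock: 18.52
tcp_pos: [0.5601, 0.251, 0.0275]
orientation: [-1.57, -0.067, 0.066]
contact_force: [0.8, -0.3, -1.7]
grip_width: 0.0126
```

```bash
python3 go.py .560 .2512 .023 3.226
```

```text
tcp [560.111 251.025  27.471] th 4.86 y [ 0.  0. -1.] w 12.6 F [ 0.76  -0.304 -1.7  ] t 18.525 tip 0.014
shift cm before spin [-0.01   0.447  0.018] spin deg 0.02 shift after spin [-0.01   0.447  0.018]
```

Call:
{"op": "send_rows", "data": {
  "plan": [
    [0,0.2,0,0,0],
    [0,0.2,0,0,0],
    [0,0.1,0,0,0],
    [0,0,0,0,0]
  ]
}}

```text
clock: 19.02
tcp_pos: [0.56, 0.2509, 0.023]
orientation: [-1.57, -0.067, 0.066]
contact_force: [-1.8, -1.4, 5.6]
grip_width: 0.0127
```

```bash
python3 go.py .560 .2512 .023 3.226; python3 -c "
from ov import *
ov('riser',-.0189,'pics/o3.png',(195,240,290,320),F=7)"
```

```text
tcp [560.036 250.919  23.022] th 4.85 y [ 0. -0. -1.] w 12.7 F [-1.832 -1.35   5.557] t 19.025 tip 0.014
shift cm before spin [-0.001  0.002  0.028] spin deg 0.02 shift after spin [-0.001  0.002  0.028]
```

View pics/o3.png

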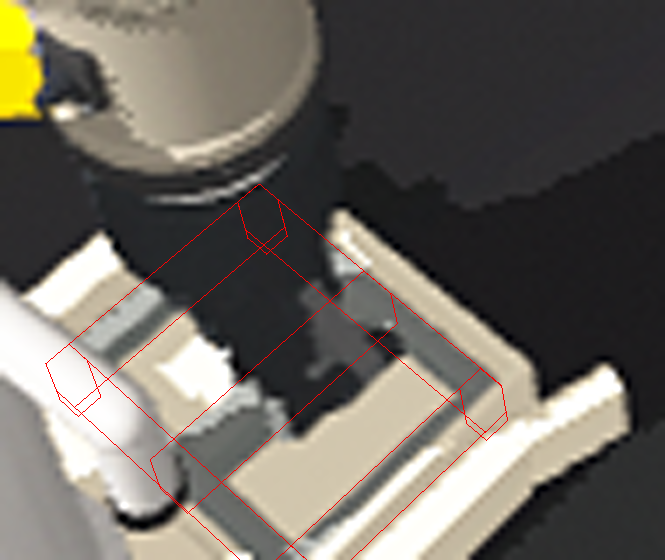

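Call:
{"op": "send_rows", "data": {
  "plan": [
    [0,0,0,0,0.3],
    [0,0,0,0,0.3],
    [0,-1,0,0,0.3],
    [0,-4,0,0,0.3],
    [0,-5,0,0,0.4],
    [0,0,-3,0,0.4],
    [0,0,-5,0,0.4]
  ]
}}

```text
clock: 19.95
tcp_pos: [0.5671, 0.1729, 0.1242]
orientation: [-1.568, -0.072, 0.067]
contact_force: [0.5, -0.4, -0.3]
grip_width: 0.0338
```

```bash
python3 go.py .4594 -.394 .15 1.951
```

```text
tcp [567.095 172.85  124.156] th 5.08 y [ 0.003  0.002 -1.   ] w 33.8 F [ 0.514 -0.429 -0.294] t 19.95 tip 0.014
shift cm before spin [-15.742  -2.734 -55.503] spin deg 73.3 shift after spin [ 48.638  -2.734 -31.028]
```

Call:
{"op": "send_rows", "data": {
  "plan": [
    [-1.5,-2,-5.3,0,0.4],
    [-1.5,-2,-5.3,0,0.4],
    [-1.5,0,-5.3,0,0.4],
    [-1.5,0,-5.3,0,0.4],
    [-1.5,0,-5.3,0,0.4],
    [-1.5,0,-5.3,0,0.4],
    [-1.5,0,-5.3,0,0.4],
    [-1.5,0,-5.3,0,0.4],
    [-1.5,0,-5.3,0,0.4],
    [-1.5,0,-5.3,10,0.4]
  ]
}}

```text
clock: 21.2
tcp_pos: [0.4618, -0.3714, 0.1631]
orientation: [-1.57, 0.073, -0.074]
contact_force: [1.1, -0.4, 0.2]
grip_width: 0.034
```

Call:
{"op": "send_rows", "data": {
  "plan": [
    [0,0,0,10.5,0.4],
    [0,0,0,10.5,0.4],
    [0,0,0,10.5,0.4],
    [0,0,0,10.5,0.4],
    [0,0,0,10.5,0.4],
    [0,0,0,10.5,0.4],
    [0,0,0,0,0.4]
  ]
}}

```text
clock: 22.08
tcp_pos: [0.4625, -0.3693, 0.1629]
orientation: [-1.367, 0.922, -0.923]
contact_force: [-0.1, -0.2, 0.0]
grip_width: 0.0338
```

```bash
python3 go.py .4594 -.394 .05 1.951; python3 ft.py; python3 -c "
import pickle
from h import *
T,S=pickle.load(open('f1.pkl','rb'))
np.set_printoptions(precision=4,suppress=True)
v=(S,(398,160,448,212),None)
cv2.imwrite('pics/g8.png',cv2.resize(S['image'][120:260,340:500,::-1],None,fx=4,fy=4))"
```

```text
tcp [ 462.477 -369.339  162.874] th -68.02 y [ 0.001 -0.    -1.   ] w 33.8 F [-0.122 -0.231  0.032] t 22.075 tip 0.014
shift cm before spin [ 2.166 11.288 -1.212] spin deg 0.2 shift after spin [ 2.17  11.288 -1.205]
```

View pics/t1.png

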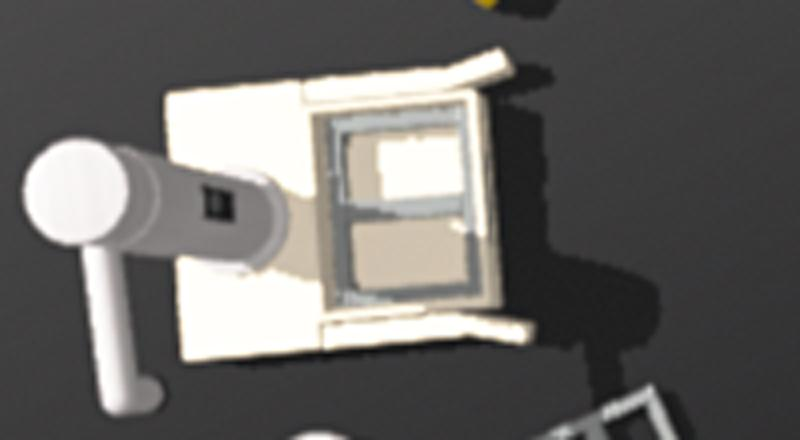

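View pics/s1.png

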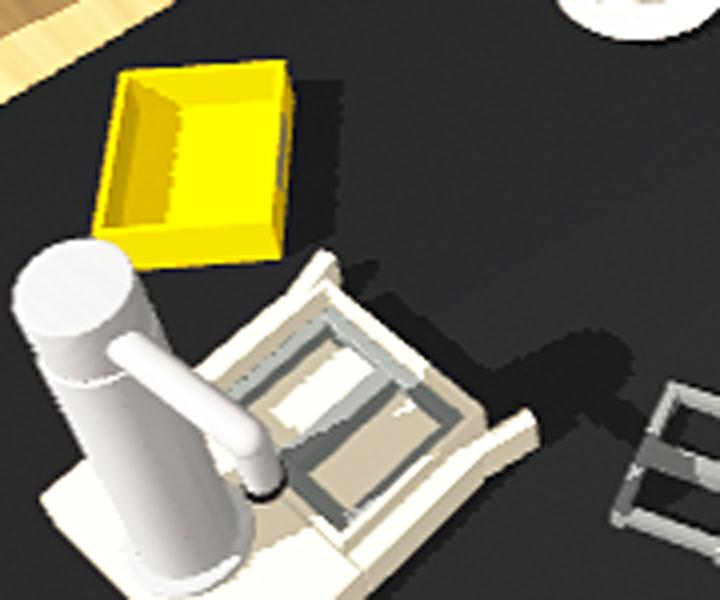

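View pics/g8.png

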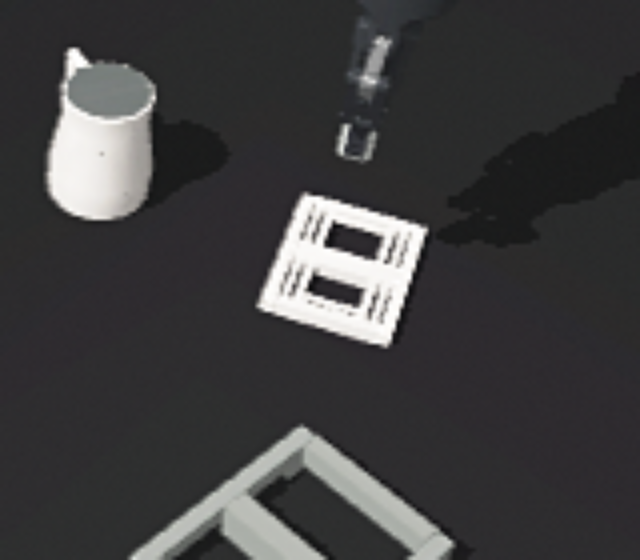

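Call:
{"op": "send_rows", "data": {
  "plan": [
    [1.1,2,-0.6,0.2,0.42],
    [1.1,3,-0.6,0,0.42],
    [0,3,0,0,0.42],
    [0,2.5,0,0,0.42],
    [0,0,0,0,0.42],
    [0,0,0,0,0.42]
  ]
}}

```text
clock: 22.92
tcp_pos: [0.4592, -0.3951, 0.0574]
orientation: [-1.365, 0.926, -0.927]
contact_force: [0.2, -0.4, 0.1]
grip_width: 0.0357
```

```bash
python3 go.py .4594 -.394 .018 1.951; python3 - <<'E'
from bench import r
import cv2,numpy as np
b=r.grab_frame("side")["image"][130:230,370:480,::-1]
cv2.imwrite("pics/g9.png",cv2.resize(b,None,fx=6,fy=6,interpolation=cv2.INTER_CUBIC))
E
```

```text
tcp [ 459.194 -395.118   57.408] th -68.34 y [ 0. -0. -1.] w 35.7 F [ 0.155 -0.436  0.142] t 22.925 tip 0.014
shift cm before spin [-0.097  3.941  0.06 ] spin deg -0.12 shift after spin [-0.097  3.941  0.06 ]
```

View pics/g9.png

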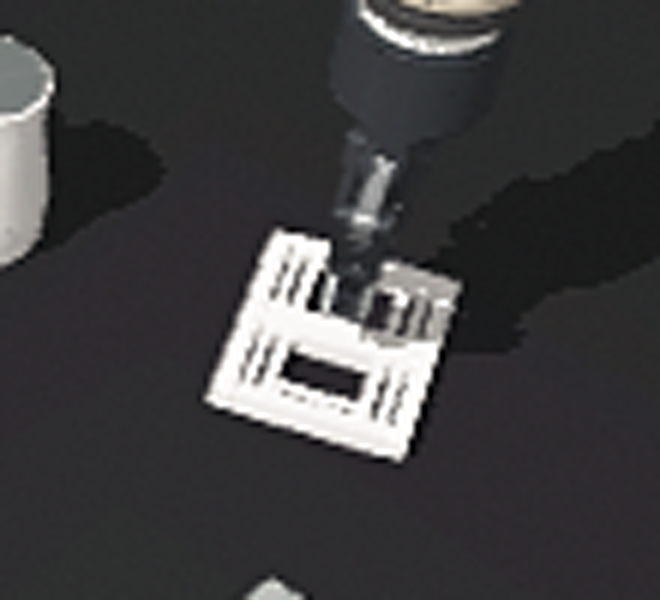

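Call:
{"op": "send_rows", "data": {
  "plan": [
    [-0.1,1.5,0.05,0,0.42],
    [0,1,0,0,0.42],
    [0,0.6,0,0,0.42],
    [0,0.4,0,0,0.42],
    [0,0,0,0,0.42]
  ]
}}

```text
clock: 23.6
tcp_pos: [0.4592, -0.3933, 0.022]
orientation: [-1.365, 0.927, -0.926]
contact_force: [0.1, 0.4, 0.9]
grip_width: 0.0358
```

```bash
python3 go.py .4594 -.394 .018 1.951; python3 - <<'E'
from bench import r
import cv2,numpy as np
b=r.grab_frame("side")["image"][130:230,370:480,::-1]
cv2.imwrite("pics/g10.png",cv2.resize(b,None,fx=6,fy=6,interpolation=cv2.INTER_CUBIC))
E
```

```text
tcp [ 459.173 -393.268   22.006] th -68.34 y [-0.  0. -1.] w 35.8 F [0.099 0.407 0.883] t 23.6 tip 0.014
shift cm before spin [ 0.077  0.401 -0.006] spin deg -0.13 shift after spin [ 0.077  0.401 -0.006]
```

View pics/g10.png

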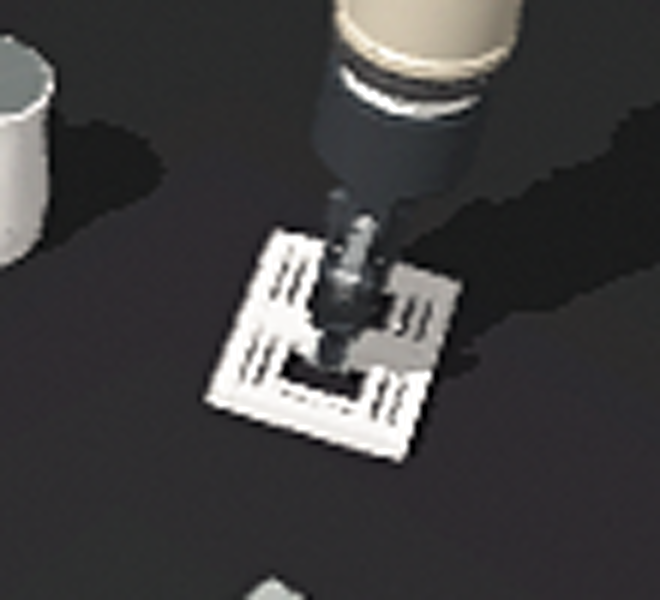

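Call:
{"op": "send_rows", "data": {
  "plan": [
    [0.05,0,0,0,0.33],
    [0,0.3,0,0,0.33],
    [0,0.2,0,0,0.33],
    [0,0,0,0,0.33]
  ]
}}

```text
clock: 24.15
tcp_pos: [0.4593, -0.3937, 0.0171]
orientation: [-1.365, 0.927, -0.926]
contact_force: [-0.6, -0.4, 0.4]
grip_width: 0.0283
```

Call:
{"op": "send_rows", "data": {
  "plan": [
    [0,0.05,0,0,0],
    [0,0,0,0,0],
    [0,0,0,0,0]
  ],
  "force": 60
}}

```text
clock: 24.52
tcp_pos: [0.4595, -0.3938, 0.0173]
orientation: [-1.365, 0.926, -0.926]
contact_force: [-1.6, 1.8, 5.8]
grip_width: 0.0181
```

```bash
python3 go.py .4594 -.394 .018 1.951
```

```text
tcp [ 459.505 -393.809   17.257] th -68.34 y [ 0. -0. -1.] w 18.1 F [-1.582  1.756  5.795] t 24.525 tip 0.014
shift cm before spin [ 0.014 -0.074 -0.017] spin deg -0.12 shift after spin [ 0.014 -0.074 -0.017]
```

Call:
{"op": "send_rows", "data": {
  "plan": [
    [0,-1,0,0,0],
    [0,-2,0,0,0],
    [0,-4,0,0,0],
    [0,-5,0,0,0],
    [0,-2,0,-10,0],
    [0,0,0,-10.5,0],
    [0,0,0,-10.5,0],
    [0,0,0,-10.5,0],
    [0,0,0,-10.5,0],
    [0,0,0,-10.5,0],
    [0,0,0,-10.5,0],
    [0,0,0,0,0]
  ],
  "force": 80
}}

```text
clock: 26.02
tcp_pos: [0.4591, -0.3941, 0.1576]
orientation: [-1.57, -0.062, 0.062]
contact_force: [0.2, -0.3, -3.6]
grip_width: 0.0174
```

```bash
python3 go.py .560 .251 .1 3.2262
```

```text
tcp [ 459.085 -394.082  157.559] th 4.53 y [ 0. -0. -1.] w 17.4 F [ 0.193 -0.331 -3.607] t 26.025 tip 0.014
shift cm before spin [15.158  5.737 63.511] spin deg -0.31 shift after spin [15.506  5.737 63.427]
```

Call:
{"op": "send_rows", "data": {
  "plan": [
    [0.5,0,2,-0.3,0],
    [1.3,0,5,0,0],
    [1.3,0,5,0,0],
    [1.3,0,5,0,0],
    [1.3,0,5,0,0],
    [1.3,0,5,0,0],
    [1.3,0,5,0,0],
    [1.3,0,5,0,0],
    [1.3,0,5,0,0],
    [1.3,0,5,0,0],
    [1.3,0,5,0,0],
    [1.3,1,4,0,0]
  ]
}}

```text
clock: 27.52
tcp_pos: [0.5581, 0.1809, 0.148]
orientation: [-1.569, -0.069, 0.066]
contact_force: [1.3, 0.5, -3.5]
grip_width: 0.0173
```

Call:
{"op": "send_rows", "data": {
  "plan": [
    [0.3,2,2.4,0,0],
    [0,2,0,0,0],
    [0,0,0,0,0]
  ]
}}

```text
clock: 27.9
tcp_pos: [0.5577, 0.2, 0.1051]
orientation: [-1.572, -0.064, 0.07]
contact_force: [0.9, -0.7, -3.5]
grip_width: 0.0178
```

```bash
python3 go.py .560 .251 .1 3.2262;python3 -c "
from ov import *
ov('grid',-.0173,'pics/o4.png',(190,225,290,305),F=7)"
```

```text
tcp [557.659 200.025 105.127] th 4.91 y [-0.004 -0.002 -1.   ] w 17.8 F [ 0.88  -0.703 -3.511] t 27.9 tip 0.014
shift cm before spin [0.672 0.499 5.06 ] spin deg 0.06 shift after spin [0.666 0.499 5.061]
```

View pics/o4.png

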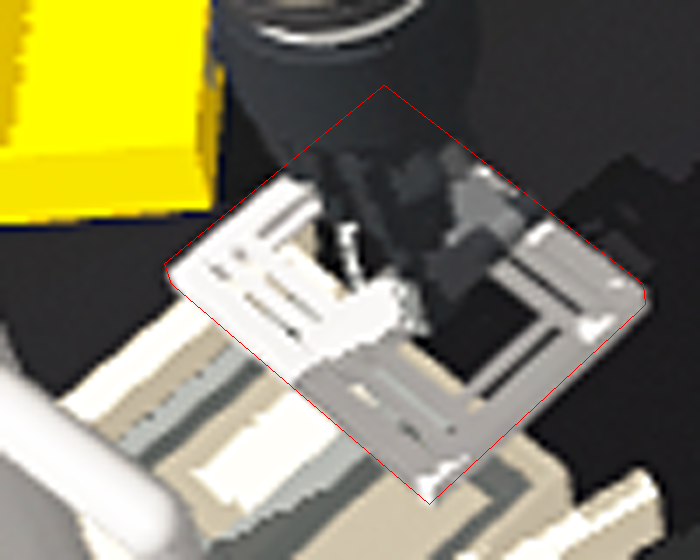

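Call:
{"op": "send_rows", "data": {
  "plan": [
    [0.3,0,2,0,0],
    [0.3,0,2,0,0],
    [0.1,0,1.1,0,0],
    [0,0.5,0,0,0],
    [0,1,0,0,0],
    [0,1,0,0,0],
    [0,0,0,0,0],
    [0,0,0,0,0]
  ]
}}

```text
clock: 28.95
tcp_pos: [0.5622, 0.2522, 0.0818]
orientation: [-1.57, -0.068, 0.068]
contact_force: [0.4, -0.6, -2.7]
grip_width: 0.0172
```

```bash
python3 go.py .560 .251 .046 3.2262
```

```text
tcp [562.216 252.207  81.761] th 4.93 y [-0. -0. -1.] w 17.2 F [ 0.436 -0.597 -2.714] t 28.95 tip 0.014
shift cm before spin [-0.231  3.576 -0.101] spin deg 0.09 shift after spin [-0.231  3.576 -0.101]
```

Call:
{"op": "send_rows", "data": {
  "plan": [
    [-0.2,0.5,-0.1,0,0],
    [0,0.7,0,0,0],
    [0,0.7,0,0,0],
    [0,0,0,0,0],
    [0,0,0,0,0]
  ]
}}

```text
clock: 29.58
tcp_pos: [0.5603, 0.2514, 0.0628]
orientation: [-1.57, -0.068, 0.068]
contact_force: [0.3, 0.6, -3.5]
grip_width: 0.0177
```

```bash
python3 go.py .560 .251 .046 3.2262;python3 -c "
from ov import *
ov('grid',-.0173,'pics/o5.png',(195,240,290,320),F=7)"
```

```text
tcp [560.261 251.383  62.8  ] th 4.96 y [ 0.  0. -1.] w 17.7 F [ 0.335  0.626 -3.46 ] t 29.575 tip 0.014
shift cm before spin [-0.029  1.68  -0.036] spin deg 0.12 shift after spin [-0.029  1.68  -0.036]
```

View pics/o5.png

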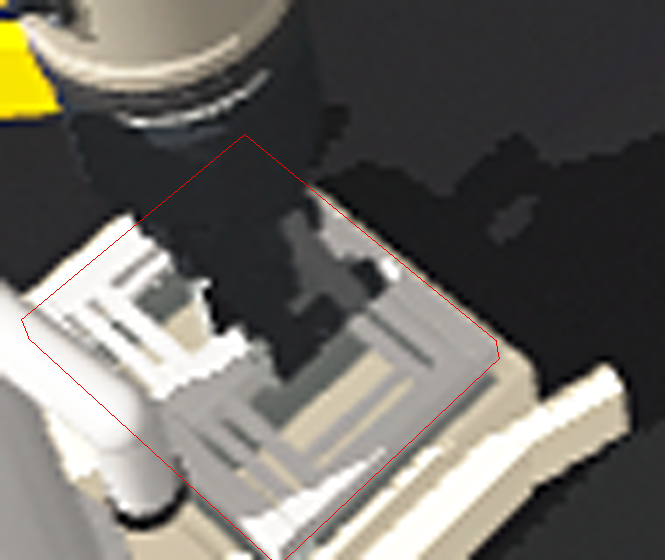

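Call:
{"op": "send_rows", "data": {
  "plan": [
    [0,0.4,0,0.1,0],
    [0,0.4,0,0,0],
    [0,0.4,0,0,0],
    [0,0.2,0,0,0],
    [0,0,0,0,0]
  ]
}}

```text
clock: 30.25
tcp_pos: [0.5601, 0.2512, 0.0486]
orientation: [-1.57, -0.066, 0.067]
contact_force: [-0.2, 0.3, -3.0]
grip_width: 0.0176
```

```bash
python3 go.py .560 .251 .0453 3.2262
```

```text
tcp [560.078 251.169  48.557] th 4.86 y [-0. -0. -1.] w 17.6 F [-0.167  0.343 -2.986] t 30.25 tip 0.014
shift cm before spin [-0.009  0.326 -0.016] spin deg 0.01 shift after spin [-0.009  0.326 -0.016]
```

Inside the rim with no contact. Last 3 mm.

Call:
{"op": "send_rows", "data": {
  "plan": [
    [0,0.2,0,0,0],
    [0,0.15,0,0,0],
    [0,0,0,0,0]
  ]
}}

```text
clock: 30.62
tcp_pos: [0.5603, 0.2513, 0.0454]
orientation: [-1.57, -0.067, 0.066]
contact_force: [-0.4, -0.4, -2.4]
grip_width: 0.0175
```

Call:
{"op": "send_rows", "data": {
  "plan": [
    [0,0.1,0,0,0],
    [0,0,0,0,0]
  ]
}}

```text
clock: 30.88
tcp_pos: [0.5603, 0.2513, 0.0454]
orientation: [-1.57, -0.067, 0.066]
contact_force: [-2.4, -1.6, 6.8]
grip_width: 0.0177
```

Call:
{"op": "send_rows", "data": {
  "plan": [
    [0,0,0,0,0.4],
    [0,0,0,0,0.4],
    [0,0,0,0,0.4],
    [0,-1,0,0,0.4],
    [0,-3,0,0,0.4],
    [0,-4,0,0,0.4],
    [0,-3,-3,0,0.4],
    [0,0,-5,0,0.4],
    [0,0,-5,0,0.4],
    [0,0,-5,0,0.4],
    [0,0,-5,0,0.4],
    [0,0,0,0,0.4]
  ]
}}

```text
clock: 32.38
tcp_pos: [0.5801, 0.0162, 0.1546]
orientation: [-1.573, -0.06, 0.06]
contact_force: [0.6, 0.6, 0.1]
grip_width: 0.0341
```

```bash
python3 go.py .560 .251 .0453 3.2262; python3 ft.py;  python3 -c "
from ov import *
ov('grid',0,'pics/o6.png',(180,155,262,240),F=7,cam='top',pose=[.5590,.2512,1.657,.028])"
```

```text
tcp [580.095  16.177 154.552] th 4.39 y [ 0.    -0.003 -1.   ] w 34.1 F [0.603 0.628 0.129] t 32.375 tip 0.014
shift cm before spin [-0.205 10.858 23.598] spin deg -0.46 shift after spin [-0.016 10.858 23.599]
```

View pics/s1.png

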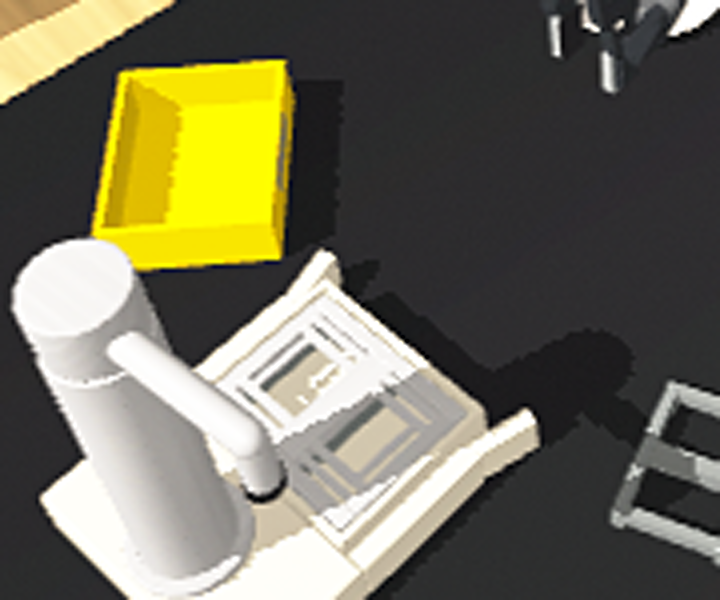

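View pics/o6.png

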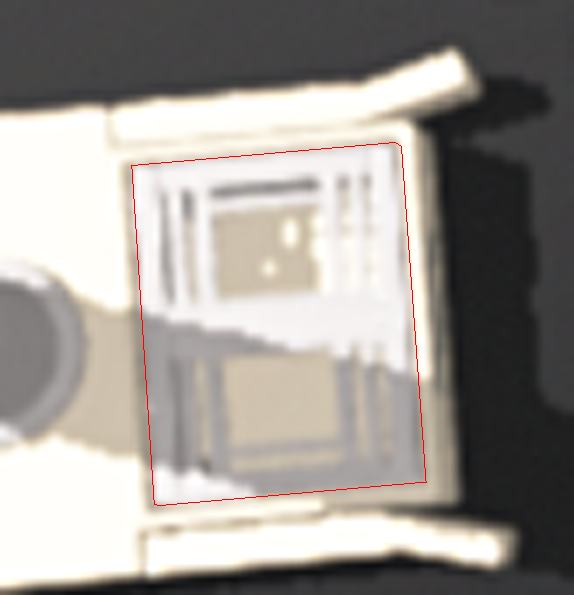

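```bash
cat > sp.py <<'E'
from h import *
import sys
def tube(phi,C=(.5510,.3581),yaw=1.659):
    hd=yaw+np.pi-phi; d=np.array([np.cos(hd),np.sin(hd),0]); n=np.array([-d[1],d[0],0]); c=np.array([*C,0]); z=np.array([0,0,1.])
    cyl=lambda a,b,u,v:np.array([p+.009*(np.cos(t)*u+np.sin(t)*v) for p in(a,b) for t in np.linspace(0,6.28,24)])
    A=c+d*.03+z*.261; E=c+d*.106+z*.261; return [cyl(A,E,n,z), np.array([E+.009*(np.cos(t)*np.array(u)) + .009*np.sin(t)*np.array(v) for u,v in((d,n),(d,z),(n,z)) for t in np.linspace(0,6.28,24)]), cyl(E,c+d*.106+z*.221,d,n)]
def draw(f,phi,w,F,out,**k):
    im=cv2.resize(f["image"][w[1]:w[3],w[0]:w[2],::-1],None,fx=F,fy=F,interpolation=cv2.INTER_CUBIC)
    for b in tube(phi,**k):
        q=cv2.convexHull(((proj(f,b)+.5-[w[0],w[1]])*F-.5).astype(np.float32)); cv2.polylines(im,[np.int32(np.round(q*16))],True,(0,0,255),1,shift=4)
    cv2.imwrite(out,im); return im
if __name__=="__main__":
    import pickle
    T,Sd=pickle.load(open("f1.pkl","rb"))
    a=[draw(T,p,(125,180,170,260),5,'pics/_.png',C=(.5498,.3585)) for p in(1.5,1.65,1.8)]
    b=[draw(Sd,p,(145,245,230,330),3,'pics/_.png',C=(.5523,.3577)) for p in(1.5,1.65,1.8)]
    A=np.hstack(a);Bm=np.hstack(b); cv2.imwrite('pics/sp.png',np.vstack([A[:300],cv2.copyMakeBorder(Bm,0,0,0,0,0)[:,:A.shape[1]]]) if Bm.shape[1]>=A.shape[1] else A)
E
python3 sp.py
```

```text
(no output)
```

View pics/sp.png

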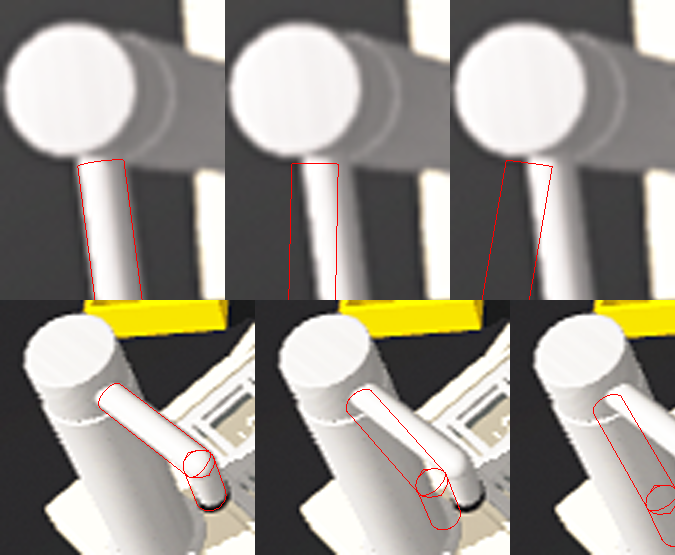

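Call:
{"op": "send_rows", "data": {
  "plan": [
    [0,-4,0,10.7,0.5],
    [0,-4,0,10.7,0.5],
    [0,-4,0,10.7,0.5],
    [0,-4,0,10.7,0.5],
    [0,-2,0,10.7,0.5],
    [0,0,0,10.7,0.5],
    [0,0,0,10.7,0.5],
    [0,0,0,10.7,0.5],
    [0,0,0,0,0.5]
  ]
}}

```text
clock: 33.65
tcp_pos: [0.5794, 0.0242, 0.3345]
orientation: [-1.283, 1.086, -1.085]
contact_force: [0.6, -0.1, 0.6]
grip_width: 0.0429
```

```bash
python3 - <<'E'
from go import *
C=np.array([.5510,.3581]); hd=1.659+np.pi-1.5; p=C+.08*np.array([np.cos(hd),np.sin(hd)]); print(p,np.degrees(hd-np.pi*1.5))
go([*p,.335],hd-np.pi*1.5)
E
```

```text
[0.472 0.345] -80.88997105741993
tcp [579.412  24.235 334.507] th -80.45 y [ 0.  0. -1.] w 42.9 F [ 0.572 -0.086  0.556] t 33.65 tip 0.014
shift cm before spin [-33.456  -0.04   -5.265] spin deg 0.44 shift after spin [-33.415  -0.04   -5.519]
```

Call:
{"op": "send_rows", "data": {
  "plan": [
    [-4,0,-0.7,0.4,0.5],
    [-4.2,0,-0.7,0,0.5],
    [-4.2,0,-0.7,0,0.5],
    [-4.2,0,-0.7,0,0.5],
    [-4.2,0,-0.7,0,0.5],
    [-4.2,0,-0.7,0,0.5],
    [-4.2,0,-0.7,0,0.5],
    [-4.2,0,-0.6,0,0.5],
    [0,0,0,0,0.5],
    [0,0,0,0,0.5]
  ]
}}

```text
clock: 34.9
tcp_pos: [0.4734, 0.3436, 0.3342]
orientation: [-1.28, 1.092, -1.092]
contact_force: [1.1, -0.0, -0.2]
grip_width: 0.0427
```

```bash
python3 go.py .472 .345 .256 1.73; python3 - <<'E'
from bench import r
import cv2,numpy as np
b=r.grab_frame("side")["image"][150:350,60:300,::-1]
cv2.imwrite("pics/g11.png",cv2.resize(b,None,fx=3,fy=3,interpolation=cv2.INTER_CUBIC))
E
```

```text
tcp [473.39  343.637 334.197] th -80.94 y [-0. -0. -1.] w 42.7 F [ 1.091 -0.018 -0.243] t 34.9 tip 0.014
shift cm before spin [-0.16   7.82  -0.115] spin deg -0.06 shift after spin [-0.16   7.82  -0.114]
```

View pics/g11.png

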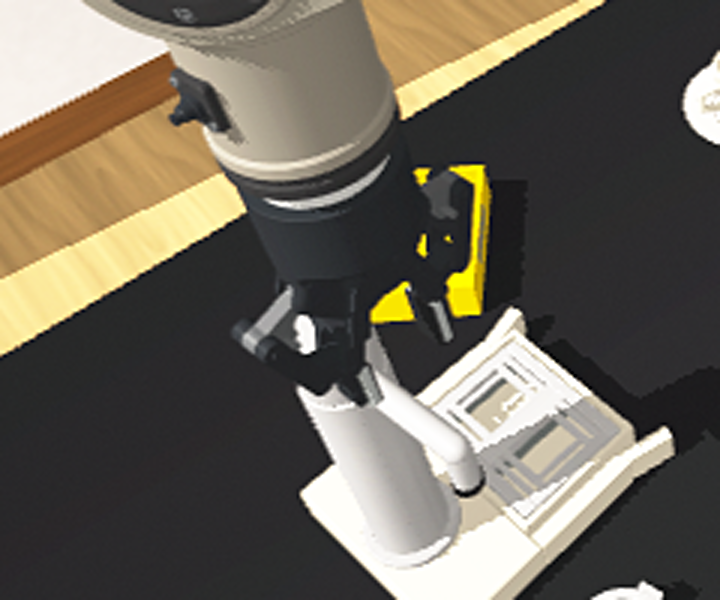

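Call:
{"op": "send_rows", "data": {
  "plan": [
    [-0.15,2,-0.1,0,0.5],
    [0,2,0,0,0.5],
    [0,2,0,0,0.5],
    [0,1,0,0,0.5],
    [0,0.8,0,0,0.5],
    [0,0,0,0,0.5]
  ]
}}

```text
clock: 35.7
tcp_pos: [0.4725, 0.3446, 0.2562]
orientation: [-1.279, 1.095, -1.095]
contact_force: [0.1, 0.9, 0.6]
grip_width: 0.0427
```

```bash
python3 go.py .472 .345 .256 1.73; python3 - <<'E'
from bench import r
import cv2,numpy as np
b=r.grab_frame("side")["image"][190:330,100:270,::-1]
cv2.imwrite("pics/g12.png",cv2.resize(b,None,fx=4,fy=4,interpolation=cv2.INTER_CUBIC))
E
```

```text
tcp [472.523 344.563 256.171] th -81.15 y [-0. -0. -1.] w 42.7 F [0.063 0.914 0.579] t 35.7 tip 0.014
shift cm before spin [-0.051  0.017 -0.045] spin deg -0.27 shift after spin [-0.051  0.017 -0.045]
```

View pics/g12.png

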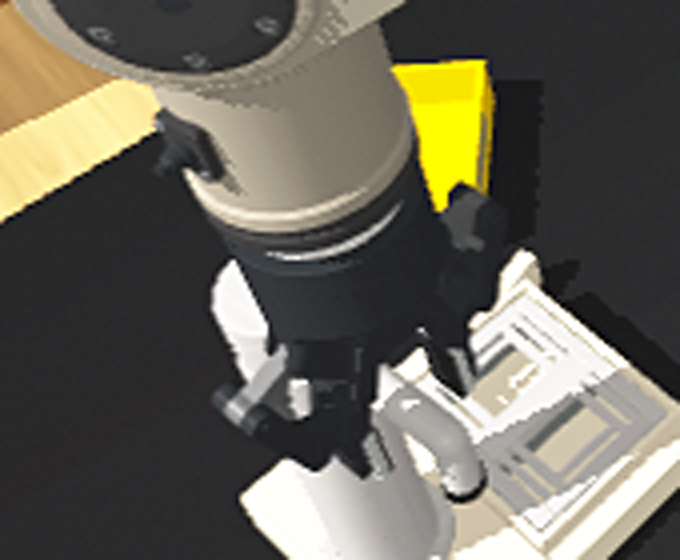

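Call:
{"op": "send_rows", "data": {
  "plan": [
    [0,0,0,0,0],
    [0,0,0,0,0],
    [0,0,0,0,0],
    [0,0,0,0,0]
  ],
  "force": 20
}}

```text
clock: 36.25
tcp_pos: [0.4727, 0.3451, 0.257]
orientation: [-1.277, 1.094, -1.095]
contact_force: [-1.9, -0.4, 5.0]
grip_width: 0.017
```

```bash
cat > arc.py <<'E'
from go import *
C=np.array([.5510,.3581]); o,Rm,th=st(); v=o["tcp_pos"][:2]-C; rr=np.linalg.norm(v); hd=np.arctan2(v[1],v[0])%(2*np.pi)
print("r",rr*1000,"phi tcp",1.659+np.pi-hd,"phi from th",1.659+np.pi-(th+1.5*np.pi),"w",o["grip_width"],"F",o["contact_force"],"z",o["tcp_pos"][2],o["clock"])
# rows for 8.6 deg increments (ccw): shift in tool axes before turn
for d in (8.6,4.3):
    a=np.radians(d); v2=np.array([[np.cos(a),-np.sin(a)],[np.sin(a),np.cos(a)]])@v
    print(d,Rm.T@np.array([*(v2-v),0])*100)
E
python3 arc.py
```

```text
r 79.38529938222815 phi tcp 1.4950586627744733 phi from th 1.504393800691716 w 0.016989079816054794 F [-1.893 -0.394  5.008] z 0.2569722355374499 36.25
8.6 [ 1.186 -0.     0.1  ]
4.3 [ 0.595 -0.     0.028]
```

Call:
{"op": "send_rows", "data": {
  "plan": [
    [0.6,0,0.02,-4.3,0],
    [0.6,0,0.02,-4.3,0],
    [0.6,0,0.02,-4.3,0],
    [0.6,0,0.02,-4.3,0],
    [0.6,0,0.02,-4.3,0],
    [0.6,0,0.02,-4.3,0],
    [0.6,0,0.02,-4.3,0],
    [0.6,0,0.02,-4.3,0],
    [0.6,0,0.02,-4.3,0],
    [0.6,0,0.02,-4.3,0]
  ]
}}

```text
clock: 37.5
tcp_pos: [0.5019, 0.2954, 0.257]
orientation: [-1.505, 0.519, -0.518]
contact_force: [-0.1, 2.0, 4.8]
grip_width: 0.0173
```

```bash
python3 arc.py
```

```text
r 79.64937073051759 phi tcp 0.7530832875469811 phi from th 0.7508178583146021 w 0.017313180866164703 F [-0.129  2.012  4.846] z 0.2569808083663435 37.5
8.6 [ 1.191 -0.001  0.087]
4.3 [ 0.597 -0.     0.021]
```

Call:
{"op": "send_rows", "data": {
  "plan": [
    [0.6,0,0.02,-4.3,0],
    [0.6,0,0.02,-4.3,0],
    [0.6,0,0.02,-4.3,0],
    [0.6,0,0.02,-4.3,0],
    [0.6,0,0.02,-4.3,0],
    [0.6,0,0.02,-4.3,0],
    [0.6,0,0.02,-4.3,0],
    [0.6,0,0.02,-4.3,0],
    [0.6,0,0.02,-4.3,0],
    [0.6,0,0.02,-4.3,0],
    [0,0,0,0,0]
  ]
}}

```text
clock: 38.88
tcp_pos: [0.5582, 0.2789, 0.257]
orientation: [-1.567, -0.069, 0.067]
contact_force: [0.7, 3.4, 4.3]
grip_width: 0.0174
```

```bash
python3 arc.py
```

```text
r 79.5484649450658 phi tcp -0.0024587888452041184 phi from th 0.0019526228118476041 w 0.01741834731036798 F [0.74  3.375 4.349] z 0.25702544389575854 38.875
8.6 [1.189 0.002 0.095]
4.3 [0.596 0.001 0.025]
```

Spout at about 0. Release, rise and check.

Call:
{"op": "send_rows", "data": {
  "plan": [
    [0,0,0,0,0.4],
    [0,0,0,0,0.4],
    [0,0,0,0,0.4],
    [0,-2,0,0,0.4],
    [0,-4,0,0,0.4],
    [0,-3,0,0,0.4],
    [0,0,-3,0,0.4],
    [0,0,-5,0,0.4],
    [0,0,-6,0,0.4],
    [0,0,-6,0,0.4],
    [0,0,-6,0,0.4],
    [0,0,0,0,0.4]
  ]
}}

```text
clock: 40.38
tcp_pos: [0.5808, 0.0112, 0.3472]
orientation: [-1.573, -0.059, 0.058]
contact_force: [-0.1, 0.2, -0.3]
grip_width: 0.0339
```

```bash
python3 - <<'E'
from bench import r
from sp import *
T=r.grab_frame("top");Sd=r.grab_frame("side")
import pickle; pickle.dump((T,Sd),open("f2.pkl","wb"))
print(r.get_obs()["tcp_pos"],r.get_obs()["contact_force"])
a=draw(T,0,(125,150,262,250),3,'pics/_.png',C=(.5498,.3585)); b=draw(Sd,0,(145,230,280,330),3,'pics/_.png',C=(.5523,.3577)); cv2.imwrite('pics/e1.png',np.hstack([a,b])[:600,:800+30])
a=draw(T,0,(165,150,262,250),6,'pics/e2.png',C=(.5498,.3585))
cv2.imwrite("pics/e3.png",T["image"][:,:,::-1])
E
```

```text
[0.5801534  0.01773658 0.34751897] [-0.39770876  0.60389604 -0.0726375 ]
```

View pics/e1.png

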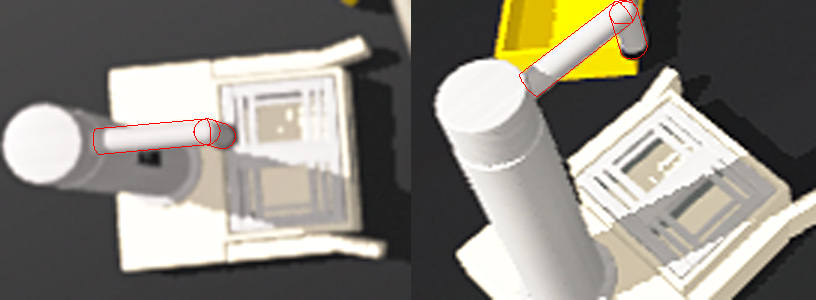

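View pics/e3.png

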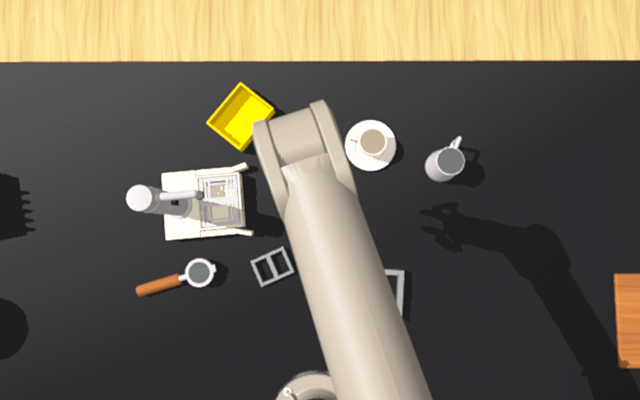

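```bash
cp f2.pkl f1.pkl; python3 ftb.py; python3 go.py .566 .155 .06 3.2262
```

```text
60 offset along x,y mm [-2.5548  2.1596] yaw deg -0.2767613948634331 207.0757647349147 229.0806884765625
75 offset along x,y mm [-1.7773  1.562 ] yaw deg -0.24834788581006736 27.059569112386708 39.75525665283203
90 offset along x,y mm [-1.0492  1.412 ] yaw deg -0.202573322352897 18.40120066628672 25.211896896362305
110 offset along x,y mm [0.3437 1.0101] yaw deg 0.11171654570934081 15.803795669219049 18.759063720703125
60 offset along x,y mm [-2.3571  0.9845] yaw deg -0.29949924434146297 13.840802795126292 29.42037582397461
75 offset along x,y mm [-2.1875  0.7788] yaw deg -0.45205014304103536 14.757665581128052 27.959823608398438
90 offset along x,y mm [-1.9525  0.5193] yaw deg -0.35193717511846345 17.240973889055734 27.75754165649414
110 offset along x,y mm [-1.7609  0.1812] yaw deg -0.4382197130177012 43.704274055568774 52.205970764160156
tcp [580.153  17.737 347.519] th 4.77 y [ 0.001  0.    -1.   ] w 34.1 F [-0.398  0.604 -0.073] t 40.475 tip 0.014
shift cm before spin [-0.307 28.755 13.789] spin deg -0.08 shift after spin [-0.287 28.755 13.789]
```

```bash
python3 -c "
from bench import r
print(r.hand_in(), r.get_obs()['clock'])"
```

```text
the job is handed in; nothing more can be done
the job is handed in; nothing more can be done
```

I finished the job and handed it in with the clock at about 40.5 s of the 72 s. Nothing was dropped, and every force I read at the wrist stayed at about 20 N or less.

- **Tray:** I gripped it by its front wall and slid it along the counter into the bay. It stopped firmly: a further 4 mm of commanded push moved it only about 0.5 mm, with the push force rising to 14 N.
- **Riser and grid:** I set the middle-sized riser in the tray, then laid the grid on it. Both touched down at the expected heights, within about 0.1 mm. In the pictures the grid lies square inside the tray's rim.
- **Spout:** I gripped the tube and swung it from about 1.50 to 0 rad (±0.01 by arm readings). Its outline matches the 0 position in both cameras.
- **Left alone:** The cup on its saucer, the jug and the portafilter appear at the same pixels in the top view as at the start.

**A check that disagreed:** the image fit puts the tray about 1 to 2 mm short of the bay's nominal point and turned about 0.3°, though the push force showed it against the back. That is about the camera calibration error. I left it without another nudge, because the wrist would have come close to the spout.

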